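Shut the yellow handheld in the shielded test box

ROBOT

A 6-joint arm with a two-finger parallel gripper is mounted at the origin on the work surface. World frame = base frame: x ahead of the robot, y to its left, z up, the work surface at z = 0. Lengths are in m, angles in rad, forces in N, time in s.
With the tool pointing down it reaches from about 0.25 to 0.8 m from the base axis. Payload 3.9 kg.
Tool frame: the origin (TCP) lies between the finger pads; the fingertips stand 17 mm ahead of it and the grasp point (between the pads) lies 2 mm behind it (robot.finger_overhang is the distance from the TCP to the fingertips, in m); y points along the fingers, x is the direction in which the jaws open and shut, and the axes are right-handed (so a half turn about y gives the same grasp; the last joint's range is limited). The gripper opens to 85 mm and grips with 20 to 120 N. Pads are 22 mm wide; open, the fingers measure 114 mm over their backs; the gripper's body (76 mm by 85 mm) begins 54 mm behind the grasp point. The pads swing forward as they close: fully open they stand 13 mm farther back than shut.
Start: joints at [0, 0.26, -0.138, 1.173, 0, 1.571], TCP at [0.525, -0, 0.248] pointing down, gripper open.
Joint ranges: [-2.78, 2.78], [-0.83, 1.72], [-1.28, 1.37], [-1.9, 2.12], [-1.57, 1.48], [-3.14, 3.14]. Speed limits (rad/s): [2.57, 2.57, 3.14, 3.14, 3.14, 3.14].

INTERFACE

Orientations are given as a unit quaternion [w, x, y, z].
In Python, from workcell import robot gives the robot as it stands.
- The arm moves only by the shell command python3 -m creep 'ROWS' [FORCE]. ROWS is a JSON object of lists of equal length, an entry for each row: "xyz": the shift along the tool's x, y, z scaled (see below), a list of three; "twist": the turn, a rotation vector about the tool's x, y, z scaled (see below), a list of three; "claw": the opening, from 0 (shut) to 1 (fully open). A call has 1 to 12 rows; each row shifts and turns the pose as measured when the row begins, along the tool's axes as they then stand; what a row does not reach is not made up. The controller multiplies each number of a shift by 10 cm and each number of a turn by 45 degrees. A row lasts 1/10 s, in which the tool goes at most 50 mm and 8.59 degrees, less where a joint would pass 70% of its speed; a pose out of reach is approached as far as the arm can. A call with a number of a shift or a turn outside -1 to 1 is refused whole. A call with a gripper value outside its range is refused whole. The fingers move at their own pace and stop on an object; FORCE is the grip in N (left out, the last holds). Time passes only in rows, so rows that do not move let the fingers close. It gives the time, the measured TCP pose, the force and the opening at its end, in the units of the state.
- robot.get_state(): the state, without advancing time (a new reading comes with each control period).
- robot.capture(name): name is "scene" or "side" or "wrist"; returns a dict with "pixels" (400x640x3 uint8, red, green, blue), "K" (3x3 intrinsics, pixels), "world_from_camera" (4x4, takes a point from camera to world coordinates). Camera axes: x right, y down, z forward; pixel columns grow to the right and rows downward; lengths in m; the calibration is good to about 2 mm. A picture is of the moment at which its call begins. There is no depth.
- robot.hand_in(): hands the job in, once; it reports no verdict.
The state is a dict: "t": time; "q": joint angles; "qd": joint speeds; "effort": joint torques, N m; "tool_pos": TCP position; "tcp_rot": TCP orientation; "wrist_force": force on the tool from outside, world axes, zero at the start; "moment": the same for the moment, N m; "grip_width": finger opening in m.
Only numpy, scipy, OpenCV 4.12 (cv2) and the standard library are available. Lean on these libraries where they do the work, as an engineer would, in place of code of your own. Each camera call takes 0.05 s, during which the arm holds its last target.

TASK

Take the yellow-fronted handheld radio from its sloping charging cradle and set it down, without dropping it, flat on its back and centred lengthwise along the raised black pad in the open shielded test box, with its antenna towards the end of the box that has the brass connector, and let go. Then lower the box's hinged lid gently by its red handle until it is fully shut: do not let it fall. Leave the blue handheld and everything else on the desk where it is.

Things in the scene. Friction and masses are not known exactly. Their poses are not given: they have to be found in the camera images.
- radio_mid (a point): Centre of the yellow-fronted handheld radio's black body (loose, 0.18 to 0.37 kg): 105 long (x) by 50 wide (y) by 42 mm thick (z). +x to the antenna end, +z out of the yellow face. Starts on its back on a cradle sloping 35 degrees, antenna end up, face up. Grip its two 50 mm apart sides. Belongs flat on the pad, its x along the pad's x, this point 21 mm above seat.
- radio_tip (a point): Tip of the yellow handheld's antenna (black stub 14 mm thick, 35 mm long): 87.5 mm along x, -13 mm along y, +1 mm along z from radio_mid.
- cradle_a: Fixed charging cradle of the yellow handheld; origin on the desk under the radio's middle, x towards its raised end. A 36 mm wide sloping tongue (narrower than the radio, fingers can straddle it), 75 mm high at its middle, with a 50 mm wide lip, 16 mm high, at the radio's foot; 130 x 85 mm base, 18 mm high. The blue one's cradle is alike, at least 130 mm away; which is nearer varies.
- seat (a point): Centre of the top of the raised black pad (110 x 38 mm) on the inner floor of the test box, 11 mm above the desk (pad 5 mm high). x along the pad towards the box end with the brass connector (where the lid handle comes down), z up. The box's inner faces are 80 mm away at the hinge end, 110 mm at the connector end, 75 mm to each side.
- testbox: Fixed open aluminium box, outer 202 (x) by 162 (y) by 62 mm high, walls and floor 6 mm. Origin under its centre, x to the end with the brass connector; the lid's hinge is on the opposite end.
- lid_hinge (a point): Middle of the lid's hinge line, at the top edge of the box end opposite to the connector, 62 mm above the desk; fixed to the box, axes as seat. The hinge line runs along y; the shut lid reaches from here along +x.
- lid_handle (a point): Middle of the lid's red round handle bar, 12 mm thick, 110 mm long, parallel to the hinge (its y). Lid frame: x from hinge to handle, z out of the lid's outer face; the bar is at x 245, z 5 mm from the hinge line. It stands 43 mm beyond the lid's free edge, on an arm at each end, so fingers fit on both sides, and it can turn between them. Shut: 67 mm above the desk.
- lid (a joint): Opening angle of the lid in rad: 0 fully shut on the box's rim; at the start 1.62 to 1.9 (just past upright; stop at 1.9). Lid 202 x 162 x 10 mm, 0.28 to 0.42 kg; hinge friction holds it only near upright, further down it falls shut hard if let go.
- spare_mid (a point): Centre of the blue-fronted handheld in the other cradle, same shape and axes as the yellow one (loose; leave alone).
- mug: Blue mug, 76 mm wide, 90 mm high, origin under its centre (loose; leave alone).
- mic: Desk microphone on a round 120 mm foot, about 215 mm high, origin under the foot's centre (loose; leave alone).
- contact_can: Blue spray can with a pale top, 44 mm wide, 120 mm high, origin under its centre (loose; leave alone).
- driver: Screwdriver lying on the desk (loose; leave alone).
- coax_switch: Black coax switch box 70 x 100 mm, with a green knob, about 62 mm high in all, origin under its centre (loose; leave alone).
Not all that is in view belongs to the job. What is shaped like the part that bears radio_mid but turquoise is not meant.

How it is judged:
By the outcome, as a careful person would: the job done as asked, in the order asked, and still so for the second after the job is handed in, with the robot touching nothing.
It also fails if it takes over 64 s, if anything falls off the work surface, if the arm or the gripper's body presses on something with over 40 N, if the wrist force passes 120 N, or if a joint passes its speed limit or range.

## Working session

There is one attempt and no reset: what is moved stays moved. The work goes in short steps, Python scripts to look and compute and a shell command to move; the robot and the scene stay as the last step left them, time stands still between calls to the robot, and variables do not carry over. Pictures are saved under pics/ and viewed, and the job is handed in when it is done.

```bash
ls; mkdir -p pics
python3 - <<'E'
from workcell import robot
import cv2
s=robot.get_state();print(s)
for n in("scene","side","wrist"):
    c=robot.capture(n);cv2.imwrite(f"pics/{n}0.png",c["pixels"][:,:,::-1]);print(n,c["K"].tolist(),c["world_from_camera"].round(4).tolist())
E
```

```text
pics
{'t': 0.0, 'q': array([-6.16716270e-06,  2.60701346e-01, -1.39418266e-01,  1.17269631e+00,
       -3.63548761e-06,  1.57079948e+00]), 'qd': array([ 1.11077592e-03,  3.45373239e-04, -4.42289322e-04, -3.77111100e-04,
        7.74361556e-05, -1.46577883e-03]), 'effort': array([-3.22425103e-04, -4.05677426e+01,  2.53926122e+01,  1.89446745e-02,
       -4.02533055e-05,  2.61086342e-05]), 'tool_pos': array([ 5.24329509e-01, -4.33663234e-06,  2.47437178e-01]), 'tcp_rot': array([-0.70710514,  0.7071077 , -0.00071733, -0.00071074]), 'wrist_force': array([ 0.35781699,  0.0494582 , -0.08128174]), 'moment': array([ 0.00879902, -0.01180613,  0.03256386]), 'grip_width': 0.08578494697223095}
scene [[385.6981893203084, 0.0, 322.0607325905281], [0.0, 385.6981893203084, 197.2130957526673], [0.0, 0.0, 1.0]] [[-0.741, 0.4969, -0.4516, 1.058], [0.6715, 0.5463, -0.5007, 0.6154], [-0.0021, -0.6743, -0.7385, 0.9572], [0.0, 0.0, 0.0, 1.0]]
side [[458.26192657353806, 0.0, 317.8233480889876], [0.0, 458.26192657353806, 204.71843061990492], [0.0, 0.0, 1.0]] [[-0.9238, -0.2422, 0.2965, 0.1985], [-0.3829, 0.5752, -0.7229, 0.8805], [0.0045, -0.7814, -0.6241, 0.8383], [0.0, 0.0, 0.0, 1.0]]
wrist [[294.31215911833283, 0.0, 319.8559242154042], [0.0, 294.31215911833283, 196.2085649585529], [0.0, 0.0, 1.0]] [[1.0, 0.0018, -0.0018, 0.5249], [0.0011, -0.9503, -0.3112, 0.0791], [-0.0023, 0.3112, -0.9503, 0.3734], [0.0, 0.0, 0.0, 1.0]]
```

View images.

View pics/scene0.png

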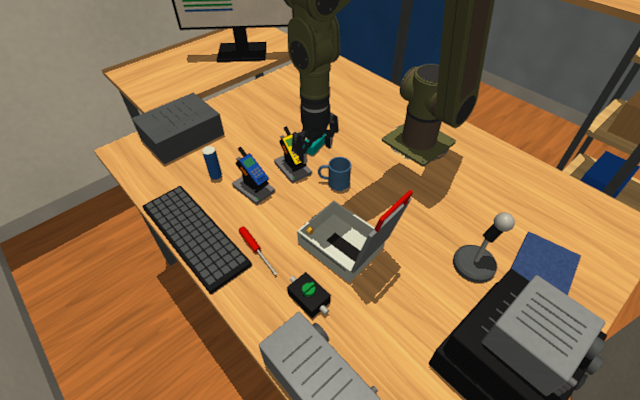

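View pics/side0.png

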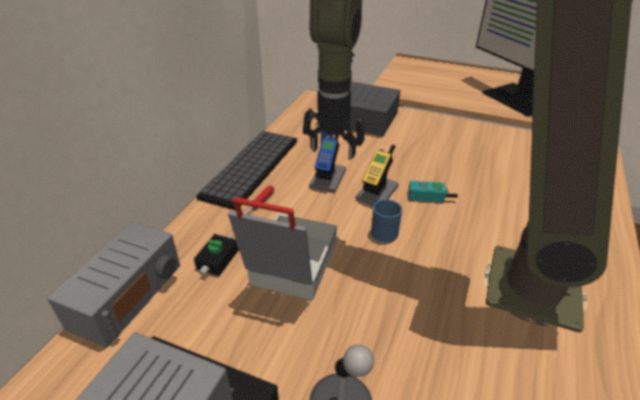

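View pics/wrist0.png

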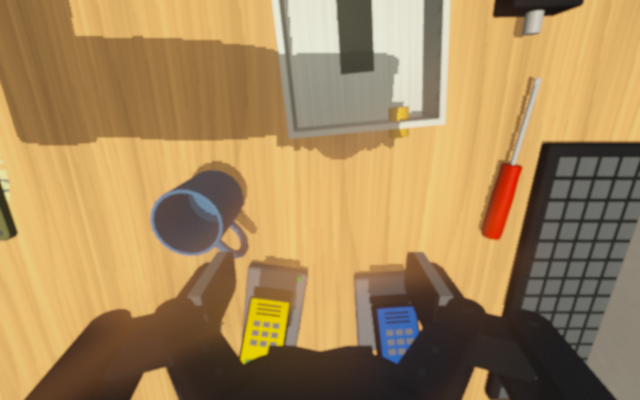

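```bash
cat > h.py <<'E'
import numpy as np,cv2
from workcell import robot
from scipy.spatial.transform import Rotation as R
def shot(n,f):
    c=robot.capture(n);cv2.imwrite(f"pics/{f}.png",c["pixels"][:,:,::-1]);np.savez(f"pics/{f}.npz",K=c["K"],T=c["world_from_camera"]);return c
def cal(f):
    d=np.load(f"pics/{f}.npz");return d["K"],d["T"]
def ray(f,u,v):
    K,T=cal(f);d=T[:3,:3]@np.linalg.solve(K,[u,v,1.]);return T[:3,3],d/np.linalg.norm(d)
def atz(f,u,v,z):
    o,d=ray(f,u,v);return o+d*(z-o[2])/d[2]
def tri(obs):
    A=np.zeros((3,3));b=np.zeros(3)
    for f,u,v in obs:
        o,d=ray(f,u,v);P=np.eye(3)-np.outer(d,d);A+=P;b+=P@o
    p=np.linalg.solve(A,b);return p,[np.linalg.norm((np.eye(3)-np.outer(ray(*o)[1],ray(*o)[1]))@(p-ray(*o)[0])) for o in obs]
def proj(f,P):
    K,T=cal(f);P=np.atleast_2d(P);c=(P-T[:3,3])@T[:3,:3];q=c@K.T;return q[:,:2]/q[:,2:]
def crop(f,x0,y0,x1,y1,k,out,grid=20):
    im=cv2.imread(f"pics/{f}.png")[y0:y1,x0:x1];im=cv2.resize(im,None,fx=k,fy=k,interpolation=cv2.INTER_CUBIC)
    for x in range((x0//grid+1)*grid,x1,grid):
        cv2.putText(im,str(x),((x-x0)*k,10),0,.35,(0,0,255),1);cv2.line(im,((x-x0)*k,12),((x-x0)*k,18),(0,0,255),1)
    for y in range((y0//grid+1)*grid,y1,grid):
        cv2.putText(im,str(y),(0,(y-y0)*k+4),0,.35,(0,0,255),1);cv2.line(im,(24,(y-y0)*k),(30,(y-y0)*k),(0,0,255),1)
    cv2.imwrite(f"pics/{out}.png",im)
E
python3 - <<'E'
from h import *
for n in("scene","side","wrist"): shot(n,n+"1")
crop("scene1",220,110,360,215,5,"a")
crop("side1",290,110,470,250,4,"b")
crop("scene1",285,180,425,285,5,"c")
crop("side1",215,170,355,300,5,"d")
E
```

```text
(no output)
```

View pics/a.png

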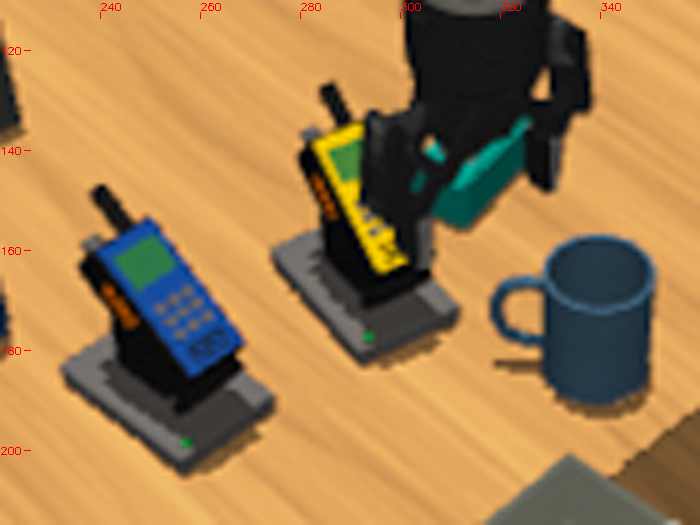

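View pics/b.png

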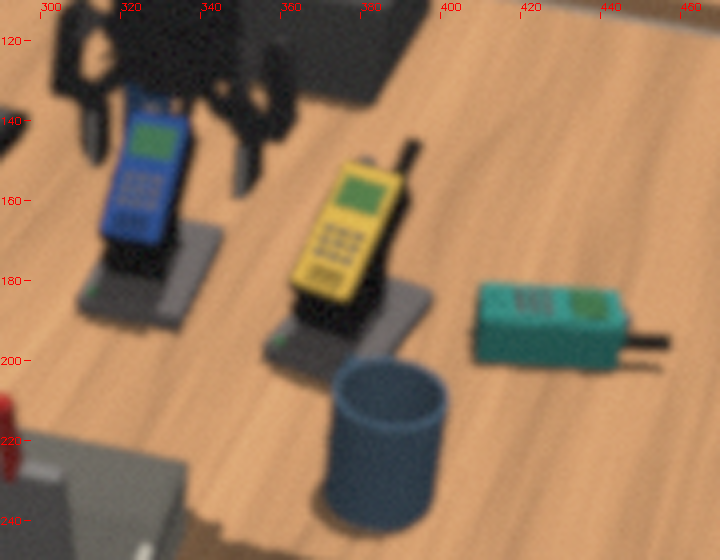

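View pics/c.png

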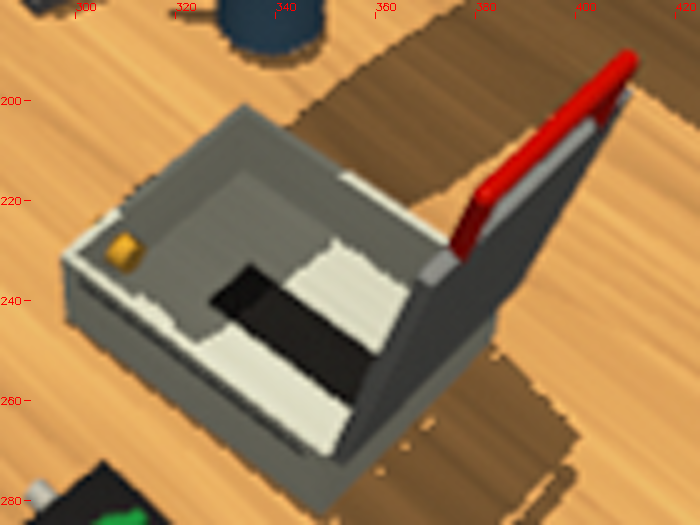

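View pics/d.png

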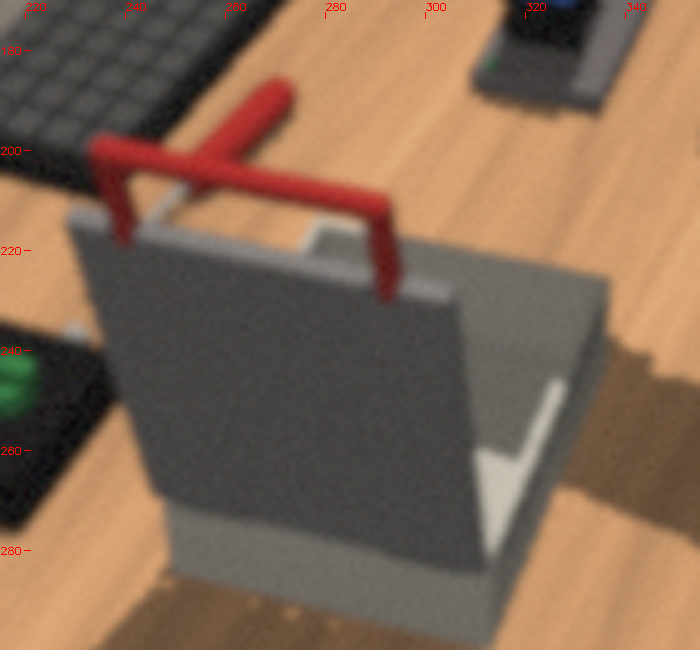

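Run:
```python
from h import *
crop("wrist1",230,245,440,375,3,"e",)
crop("wrist1",260,0,460,150,4,"f",)
```

```text
(no output)
```

View pics/e.png

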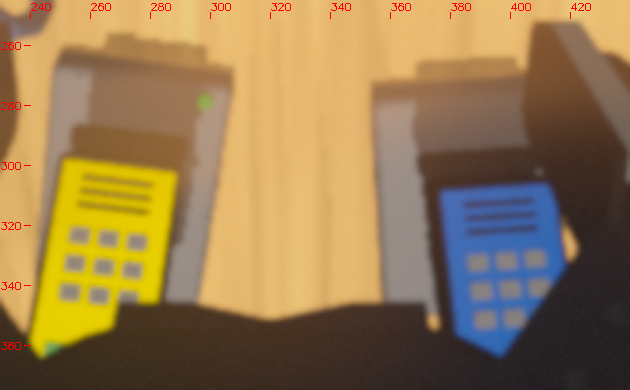

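View pics/f.png

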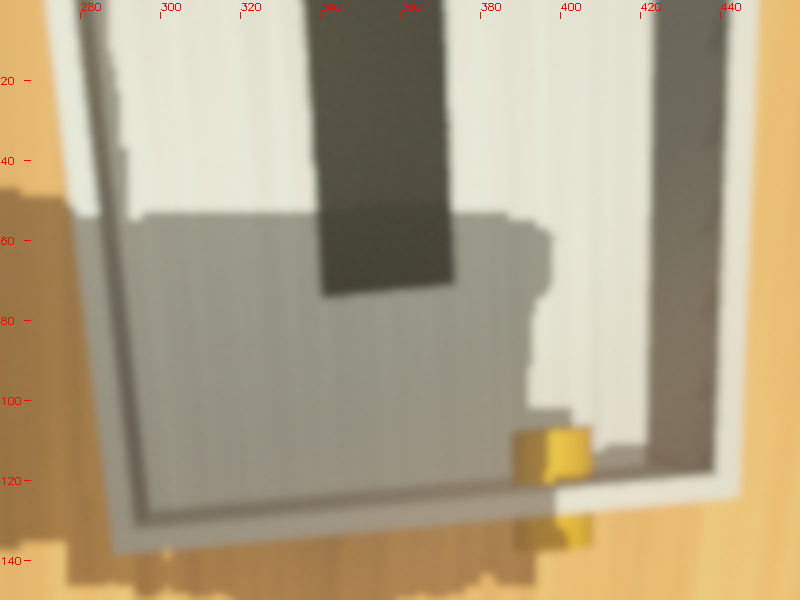

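```bash
cat > fit.py <<'E'
from h import *
from scipy.optimize import least_squares
def Rz(a): return R.from_euler('z',a).as_matrix()
S=R.from_euler('y',-35,degrees=True).as_matrix()
bx=[("scene1",333.6,200.5,101,81,.062),("scene1",297.4,231,101,-81,.062)]
# decide y sides: box +y -> world +x. scene: (333,200) nearer robot => smaller x => -y side
bx=[("scene1",333.6,200.5,101,-81,62),("scene1",297.6,231,101,81,62),("scene1",349,283,-101,81,0),
("side1",336.4,226,101,-81,62),("side1",313,299,-101,-81,0),("side1",249.4,285,-101,81,0),
("wrist1",288.5,138.5,101,-81,62),("wrist1",445,124.3,101,81,62),("wrist1",341,74,90-35,-19,11),("wrist1",374,70.7,90-35,19,11)]
# seat: hinge inner face -95 -> seat at -15 in box x ; pad end at -15+55=40
bx[-2]=("wrist1",341,74,40,-19,11);bx[-1]=("wrist1",374,70.7,40,19,11)
def fb(p,full=False):
    r=[]
    for f,u,v,x,y,z in bx:
        P=np.array([p[0],p[1],0])+Rz(p[2])@np.array([x,y,z])/1000
        r.append(proj(f,P)[0]-[u,v])
    return np.array(r) if full else np.ravel(r)
s=least_squares(fb,[.5,.25,-1.57],loss='soft_l1');B=s.x
print("box",B,np.degrees(B[2]));print(fb(B,1).round(1).tolist())
# handle ends: bar +-55
hd=[("scene1",380.5,217.5,55),("scene1",411,192,-55),("side1",234.5,199.5,55),("side1",292,211.5,-55)]
def fl(p,full=False):
    r=[]
    for f,u,v,y in hd:
        a=p[0];x=-101+245*np.cos(a)-5*np.sin(a);z=62+245*np.sin(a)+5*np.cos(a)
        P=np.array([B[0],B[1],0])+Rz(B[2])@np.array([x,y,z])/1000
        r.append(proj(f,P)[0]-[u,v])
    return np.array(r) if full else np.ravel(r)
s=least_squares(fl,[1.7]);print("lid",s.x,fl(s.x,1).round(1).tolist());a=s.x[0]
print("handle",np.array([B[0],B[1],0])+Rz(B[2])@np.array([-101+245*np.cos(a)-5*np.sin(a),0,62+245*np.sin(a)+5*np.cos(a)])/1000)
print("seat",np.array([B[0],B[1],0])+Rz(B[2])@np.array([-15,0,11])/1000)
# radio; y side +25 -> with x ~ -y world, +y = +x world
rd=[("side1",377,150,1,1),("side1",391,155,1,-1),("side1",363,181.3,-1,1),("side1",376.5,185.5,-1,-1),
("scene1",282.8,138.5,1,1),("scene1",296,164.5,-1,1),("scene1",301.5,162,-1,-1),
("wrist1",251.5,297,-1,-1),("wrist1",289,302.5,-1,1)]
def fr(p,full=False):
    r=[]
    for f,u,v,x,y in rd:
        P=p[:3]+Rz(p[3])@S@np.array([p[4]*x+p[6],p[5]*y,.0215])
        r.append(proj(f,P)[0]-[u,v])
    return np.array(r) if full else np.append(np.ravel(r),[(p[4]-.05)*300,(p[5]-.024)*1000,p[6]*300])
s=least_squares(fr,[.47,-.1,.1,-1.57,.05,.024,0],loss='soft_l1');print("radio",s.x.round(4),np.degrees(s.x[3]));print(fr(s.x,1).round(1).tolist())
for m in [("scene1",286,128,"side1",394,146)]: print("ant tip",tri([m[:3],m[3:]]), s.x[:3]+Rz(s.x[3])@S@np.array([.0875,-.013,.001]))
E
python3 fit.py
```

```text
box [ 0.56307269  0.14870064 -1.47450751] -84.48305733264799
[[-0.3, -0.6], [-0.9, -0.5], [0.1, -0.3], [-0.4, -1.0], [-0.5, 0.7], [-1.1, -1.0], [0.3, 0.2], [-0.3, -0.7], [-0.6, 0.1], [-0.3, -0.1]]
lid [1.76112642] [[1.1, 1.1], [-1.3, -0.5], [1.1, 0.3], [-1.8, -0.8]]
handle [0.54843444 0.30025489 0.30162984]
seat [0.56163058 0.16363115 0.011     ]
radio [ 0.4553 -0.2044  0.0849 -1.7454  0.0505  0.0227  0.    ] -100.003203937275
[[-0.1, 0.7], [0.1, 0.3], [-0.9, -0.4], [-0.2, 0.5], [-1.3, -0.5], [-1.5, 0.3], [4.7, -2.1], [0.0, -0.0], [-0.3, 0.0]]
ant tip (array([ 0.43107119, -0.26460971,  0.13921311]), [np.float64(0.002344643624682253), np.float64(0.0023446436246822443)]) [ 0.43013876 -0.27218734  0.13593364]
```

```bash
cat > plan.py <<'E'
from h import *
# plan(target pos, target Rot, N): prints rows
def plan(p1,R1,N,q=None):
    s=robot.get_state();p0=s["tool_pos"];R0=R.from_quat(np.roll(s["tcp_rot"],-1))
    R1=R.from_matrix(R1);d=(R0.inv()*R1).as_rotvec()
    xs=[];tw=[]
    for i in range(N):
        Ri=R0*R.from_rotvec(d*i/N);xs.append((Ri.inv().apply((p1-p0)/N)/.1).round(3).tolist());tw.append((d/N/np.radians(45)).round(3).tolist())
    print("remaining mm",((p1-p0)*1000).round(1),"deg",np.degrees(d).round(2),"t",round(s["t"],2),"F",s["wrist_force"].round(1),"w",round(s["grip_width"],4))
    print("tool-frame shift (x10cm)",(R0.inv().apply(p1-p0)/.1).round(3))
    print("xyz",xs);print("twist",tw)
def toolR(yaw,tilt): # tilt in deg
    M=R.from_euler('z',yaw).as_matrix()@R.from_euler('y',-tilt,degrees=True).as_matrix()
    return np.column_stack([M[:,1],-M[:,2],-M[:,0]])
E
python3 - <<'E'
from plan import *
yaw=np.radians(-100);Rt=toolR(yaw,35);p=np.array([.4553,-.2044,.088])
t=p-Rt[:,1]*.12
print(t);plan(t,Rt,6)
for u,v in[(152,220),(222,172),(192,252),(246,240)]: print(atz("wrist1",u,v,.09))
print(proj("scene1",[[.43,-.05,.09]]))
E
```

```text
[ 0.46725206 -0.1366165   0.18629825]
remaining mm [ -57.5 -136.6  -61.7] deg [-34.91   9.7    3.02] t 0.3 F [0.9 0.  0.6] w 0.0856
tool-frame shift (x10cm) [-0.575  0.618 -1.366]
xyz [[-0.096, 0.103, -0.228], [-0.089, 0.126, -0.219], [-0.081, 0.149, -0.207], [-0.074, 0.17, -0.193], [-0.067, 0.189, -0.177], [-0.061, 0.207, -0.159]]
twist [[-0.129, 0.036, 0.011], [-0.129, 0.036, 0.011], [-0.129, 0.036, 0.011], [-0.129, 0.036, 0.011], [-0.129, 0.036, 0.011], [-0.129, 0.036, 0.011]]
[ 0.3497319  -0.04023429  0.09      ]
[0.42804201 0.01118676 0.09      ]
[ 0.38646242 -0.07761316  0.09      ]
[ 0.44604968 -0.06313272  0.09      ]
[[328.33456562 169.37224604]]
```

Candidates, by scene / side pixel:
- Yellow radio in its cradle: (291,150) / (377,168). This is the one I want.
- Blue radio: (255,170) / (327,155). Leave alone.
- Turquoise block lying on the desk: (318,145) / (450,190). A decoy.

The close crops show a yellow front, a cradle and an antenna at the upper end. The box rim fits the pixels to about 1 px.

```bash
python3 -m creep '{"xyz":[[-0.096,0.08,-0.228],[-0.089,0.11,-0.219],[-0.081,0.14,-0.207],[-0.074,0.17,-0.193],[-0.067,0.19,-0.177],[-0.061,0.207,-0.159],[0,0,0]],"twist":[[-0.129,0.036,0.011],[-0.129,0.036,0.011],[-0.129,0.036,0.011],[-0.129,0.036,0.011],[-0.129,0.036,0.011],[-0.129,0.036,0.011],[0,0,0]],"claw":[1,1,1,1,1,1,1]}' 40
python3 - <<'E'
from plan import *
Rt=toolR(np.radians(-100),35);p=np.array([.4553,-.2044,.088])
plan(p-Rt[:,1]*.12,Rt,1)
for n in("scene","side","wrist"): shot(n,n+"2")
crop("scene2",220,100,360,205,5,"a2")
E
```

```text
t: 1.0
tool_pos: [0.4665, -0.1415, 0.1919]
tcp_rot: [-0.451, 0.888, -0.079, 0.045]
wrist_force: [0.1, 0.9, 0.5]
grip_width: 0.0855
remaining mm [ 0.7  4.9 -5.6] deg [ 1.11 -0.58  0.18] t 1.0 F [0.1 0.9 0.5] w 0.0855
tool-frame shift (x10cm) [-0.002  0.016  0.073]
xyz [[-0.002, 0.016, 0.073]]
twist [[0.025, -0.013, 0.004]]
```

View pics/wrist2.png

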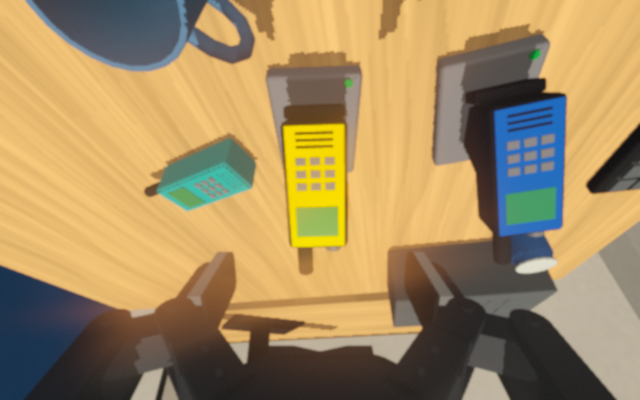

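View pics/a2.png

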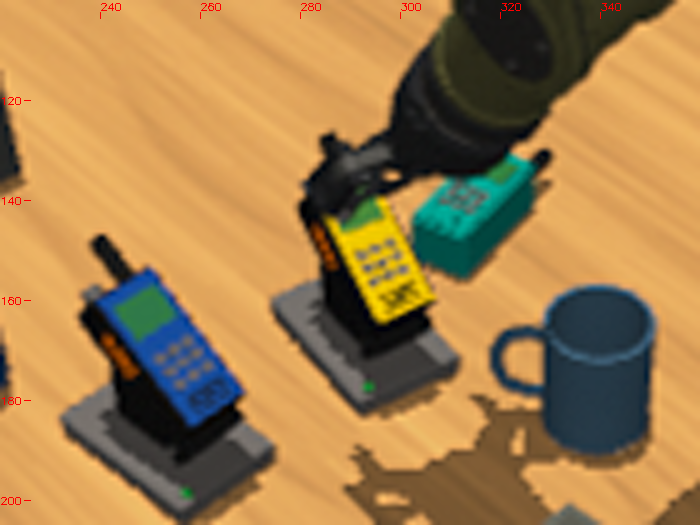

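Run:
```python
from h import *
crop("wrist2",250,50,390,290,3,"e2")
```

```text
(no output)
```

View pics/e2.png

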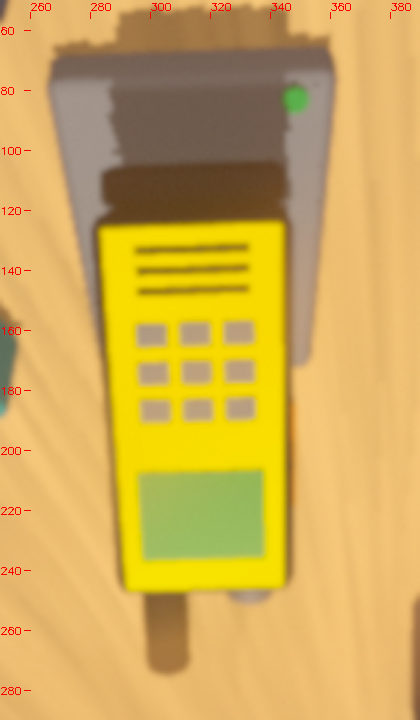

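```bash
cat > fit2.py <<'E'
from h import *
from scipy.optimize import least_squares
def Rz(a): return R.from_euler('z',a).as_matrix()
S=R.from_euler('y',-35,degrees=True).as_matrix()
rd=[("side1",377,150,1,1),("side1",391,155,1,-1),("side1",363,181.3,-1,1),("side1",376.5,185.5,-1,-1),
("scene1",282.8,138.5,1,1),("scene2",295.4,165,-1,1),("scene2",306.8,160,-1,-1),
("wrist1",251.5,297,-1,-1),("wrist1",289,302.5,-1,1),
("wrist2",283,125,-1,-1),("wrist2",345,123.5,-1,1),("wrist2",291.5,247,1,-1),("wrist2",345,245.5,1,1)]
def fr(p,full=False):
    r=[]
    for f,u,v,x,y in rd:
        P=p[:3]+Rz(p[3])@S@np.array([p[4]*x+p[6],p[5]*y,.0215])
        r.append(proj(f,P)[0]-[u,v])
    return np.array(r) if full else np.append(np.ravel(r),[(p[4]-.05)*300,(p[5]-.024)*1000,p[6]*300])
s=least_squares(fr,[.47,-.1,.1,-1.57,.05,.024,0],loss='soft_l1');print("radio",s.x.round(4),np.degrees(s.x[3]));print(fr(s.x,1).round(1).tolist())
print([atz("wrist2",u,v,.018) for u,v in[(267,77),(361,75)]])
E
python3 fit2.py
```

```text
radio [ 0.4568 -0.204   0.0874 -1.7253  0.0515  0.0232 -0.    ] -98.85041865022295
[[-0.8, -0.4], [-0.2, -0.9], [-1.4, -0.7], [-0.2, 0.1], [-2.0, -0.9], [-0.8, -0.2], [-0.5, -0.3], [-0.4, 0.3], [0.4, -0.2], [0.0, 0.0], [-0.4, -0.2], [-0.3, -0.4], [-0.3, -0.2]]
[array([ 0.42646547, -0.13987735,  0.018     ]), array([ 0.50588881, -0.1530903 ,  0.018     ])]
```

Run:
```python
from plan import *
Rt=toolR(np.radians(-99.1),35);p=np.array([.4567,-.2042,.089])
plan(p-Rt[:,1]*.09,Rt,3)
```

```text
remaining mm [ -5.1 -12.2 -32.2] deg [ 0.9  -1.57  0.05] t 1.15 F [0.5 0.  0.3] w 0.0853
tool-frame shift (x10cm) [-0.033  0.336  0.084]
xyz [[-0.011, 0.112, 0.028], [-0.011, 0.112, 0.028], [-0.011, 0.112, 0.027]]
twist [[0.007, -0.012, 0.0], [0.007, -0.012, 0.0], [0.007, -0.012, 0.0]]
```

```bash
python3 -m creep '{"xyz":[[-0.016,0.17,0.042],[-0.016,0.17,0.042],[0,0,0]],"twist":[[0.012,-0.018,0],[0.012,-0.018,0],[0,0,0]],"claw":[1,1,1]}' 40
python3 - <<'E'
from plan import *
Rt=toolR(np.radians(-99.1),35);p=np.array([.4567,-.2042,.089])
plan(p-Rt[:,1]*.04,Rt,3)
plan(p,Rt,5)
shot("wrist","wrist3")
E
```

```text
t: 1.45
tool_pos: [0.47, -0.1523, 0.1657]
tcp_rot: [-0.465, 0.882, -0.066, 0.041]
wrist_force: [0.3, -0.1, -0.0]
grip_width: 0.0852
remaining mm [ -9.7 -29.3 -43.9] deg [-0.61 -0.18  0.62] t 1.45 F [ 0.3 -0.1 -0. ] w 0.0852
tool-frame shift (x10cm) [-0.055  0.534 -0.003]
xyz [[-0.018, 0.178, -0.001], [-0.018, 0.178, -0.001], [-0.017, 0.178, 0.0]]
twist [[-0.005, -0.001, 0.005], [-0.005, -0.001, 0.005], [-0.005, -0.001, 0.005]]
remaining mm [-13.3 -51.9 -76.7] deg [-0.61 -0.18  0.62] t 1.45 F [ 0.3 -0.1 -0. ] w 0.0852
tool-frame shift (x10cm) [-0.06   0.934 -0.008]
xyz [[-0.012, 0.187, -0.002], [-0.012, 0.187, -0.001], [-0.011, 0.187, -0.001], [-0.011, 0.187, -0.0], [-0.01, 0.187, 0.0]]
twist [[-0.003, -0.001, 0.003], [-0.003, -0.001, 0.003], [-0.003, -0.001, 0.003], [-0.003, -0.001, 0.003], [-0.003, -0.001, 0.003]]
```

View pics/wrist3.png

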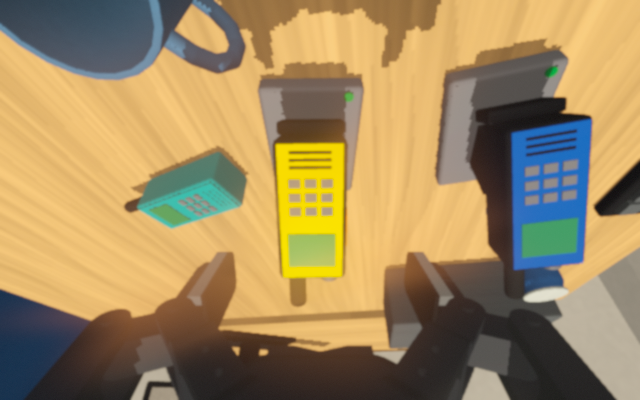

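```bash
python3 -m creep '{"xyz":[[-0.03,0.17,0],[-0.03,0.2,0],[0,0.2,0],[0,0,0]],"twist":[[-0.005,-0.001,0.005],[-0.005,-0.001,0.005],[-0.005,0,0.005],[0,0,0]],"claw":[1,1,1,1]}' 40
python3 - <<'E'
from plan import *
Rt=toolR(np.radians(-99.1),35);p=np.array([.4567,-.2042,.089])
plan(p,Rt,3)
shot("wrist","wrist4")
E
```

```text
t: 1.9
tool_pos: [0.4673, -0.1827, 0.1251]
tcp_rot: [-0.461, 0.884, -0.067, 0.044]
wrist_force: [-0.7, 0.0, 0.2]
grip_width: 0.0854
remaining mm [-10.6 -21.5 -36.1] deg [-0.14 -0.59  0.74] t 1.9 F [-0.7  0.   0.2] w 0.0854
tool-frame shift (x10cm) [-0.076  0.426  0.018]
xyz [[-0.025, 0.142, 0.006], [-0.025, 0.142, 0.006], [-0.024, 0.142, 0.006]]
twist [[-0.001, -0.004, 0.006], [-0.001, -0.004, 0.006], [-0.001, -0.004, 0.006]]
```

View pics/wrist4.png

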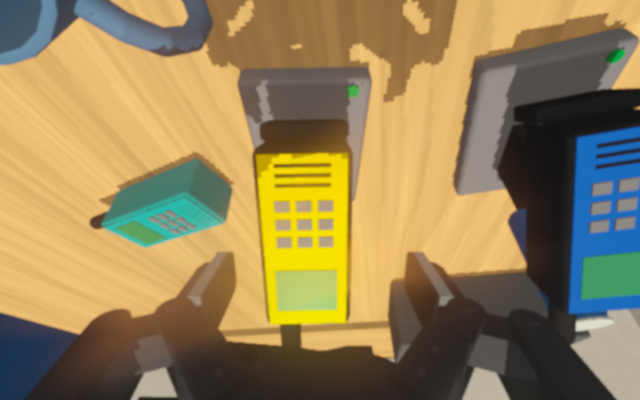

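```bash
python3 -m creep '{"xyz":[[-0.05,0.03,0.01],[-0.03,0.03,0.01],[0,0,0]],"twist":[[0,-0.01,0.015],[0,-0.01,0.015],[0,0,0]],"claw":[1,1,1]}' 40
python3 - <<'E'
from plan import *
Rt=toolR(np.radians(-99.1),35);p=np.array([.4567,-.2042,.089])
plan(p,Rt,3)
E
```

```text
t: 2.25
tool_pos: [0.4625, -0.1818, 0.1229]
tcp_rot: [-0.462, 0.883, -0.072, 0.034]
wrist_force: [-0.1, 0.2, -0.4]
grip_width: 0.0853
remaining mm [ -5.8 -22.4 -33.9] deg [-0.22  0.21 -0.29] t 2.25 F [-0.1  0.2 -0.4] w 0.0853
tool-frame shift (x10cm) [-0.02   0.41   0.005]
xyz [[-0.007, 0.137, 0.002], [-0.007, 0.137, 0.002], [-0.007, 0.137, 0.002]]
twist [[-0.002, 0.002, -0.002], [-0.002, 0.002, -0.002], [-0.002, 0.002, -0.002]]
```

```bash
python3 -m creep '{"xyz":[[-0.015,0.14,0.002],[-0.015,0.14,0.002],[-0.015,0.12,0.002],[0,0,0]],"twist":[[0,0.003,-0.003],[0,0.003,-0.003],[0,0,0],[0,0,0]],"claw":[1,1,1,1]}' 40
python3 - <<'E'
from plan import *
Rt=toolR(np.radians(-99.1),35);p=np.array([.4567,-.2042,.089])
plan(p,Rt,2)
shot("wrist","wrist5")
E
```

```text
t: 2.65
tool_pos: [0.4572, -0.2025, 0.0909]
tcp_rot: [-0.462, 0.883, -0.068, 0.039]
wrist_force: [-1.1, 0.1, -0.8]
grip_width: 0.0855
remaining mm [-0.5 -1.7 -1.9] deg [-0.27 -0.1   0.29] t 2.65 F [-1.1  0.1 -0.8] w 0.0855
tool-frame shift (x10cm) [-0.003  0.026 -0.004]
xyz [[-0.001, 0.013, -0.002], [-0.001, 0.013, -0.002]]
twist [[-0.003, -0.001, 0.003], [-0.003, -0.001, 0.003]]
```

View pics/wrist5.png

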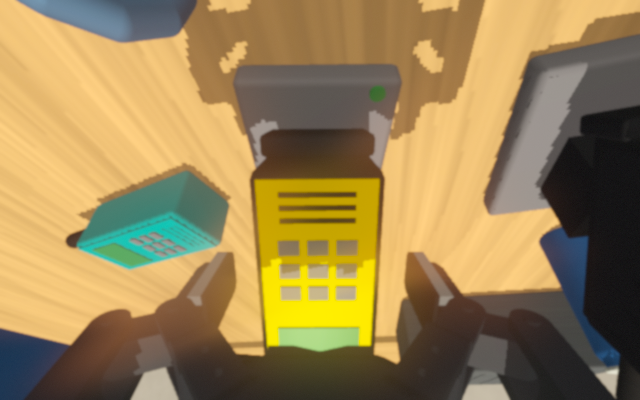

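```bash
python3 -m creep '{"xyz":[[0,0.025,0],[0,0,0],[0,0,0],[0,0,0],[0,0,0],[0,0,0],[0,0,0],[0,0,0]],"twist":[[0,0,0],[0,0,0],[0,0,0],[0,0,0],[0,0,0],[0,0,0],[0,0,0],[0,0,0]],"claw":[1,0.5,0.3,0.3,0.3,0.3,0.3,0.3]}' 70
python3 - <<'E'
from plan import *
Rt=toolR(np.radians(-99.1),35);p=np.array([.4567,-.2042,.089])
plan(p,Rt,2)
c=shot("wrist","wrist6");shot("side","side6");crop("side6",290,110,470,250,4,"b6")
E
```

```text
t: 3.5
tool_pos: [0.4594, -0.2028, 0.0913]
tcp_rot: [-0.462, 0.883, -0.067, 0.04]
wrist_force: [0.5, -1.4, -1.1]
grip_width: 0.0492
remaining mm [-2.7 -1.4 -2.3] deg [-0.29 -0.11  0.52] t 3.5 F [ 0.5 -1.4 -1.1] w 0.0492
tool-frame shift (x10cm) [-0.025  0.029 -0.002]
xyz [[-0.012, 0.014, -0.001], [-0.012, 0.014, -0.001]]
twist [[-0.003, -0.001, 0.006], [-0.003, -0.001, 0.006]]
```

View pics/wrist6.png

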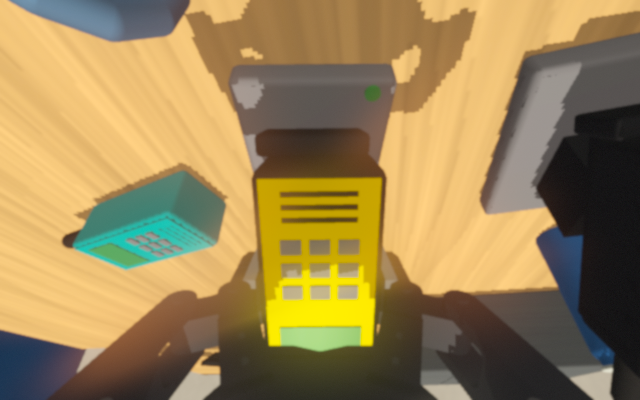

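View pics/b6.png

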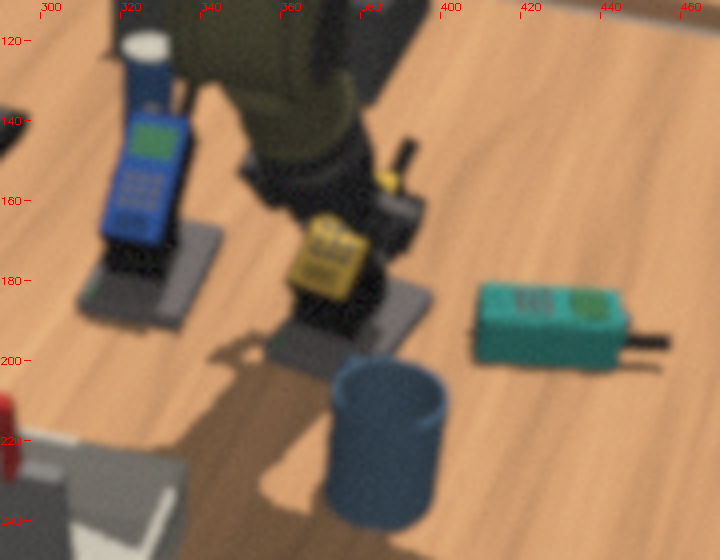

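```bash
python3 -m creep '{"xyz":[[0,-0.1,0],[0,-0.2,0],[0,-0.3,0],[0,-0.3,0],[0,0,0]],"twist":[[0,0,0],[0,0,0],[0,0,0],[0,0,0],[0,0,0]],"claw":[0.3,0.3,0.3,0.3,0.3]}' 70
python3 - <<'E'
from plan import *
Rt=toolR(np.radians(-99.1),35)
mid=np.array([.4568,-.204,.0874]);print("mid in tool mm",Rt.T@(mid-np.array([.4594,-.2028,.0913]))*1000)
# face foot corners wrist6 -> on plane normal tool y at face
s=robot.get_state();print(s["tool_pos"],s["wrist_force"],s["grip_width"],s["q"])
for n in("scene","side","wrist"): shot(n,n+"7")
crop("side7",270,60,470,210,4,"b7");crop("scene7",220,60,400,195,4,"a7")
E
```

```text
t: 4.1
tool_pos: [0.4647, -0.15, 0.1646]
tcp_rot: [-0.464, 0.882, -0.069, 0.038]
wrist_force: [0.3, 0.7, -3.2]
grip_width: 0.0491
mid in tool mm [-2.37748622  4.11018265  0.92949335]
[ 0.46467345 -0.14996382  0.16455185] [ 0.30673918  0.71259222 -3.15844388] 0.04906014595446733 [ 0.04021381  0.33184408 -0.42216734  0.94910086 -0.58890525  1.81036657]
```

View pics/b7.png

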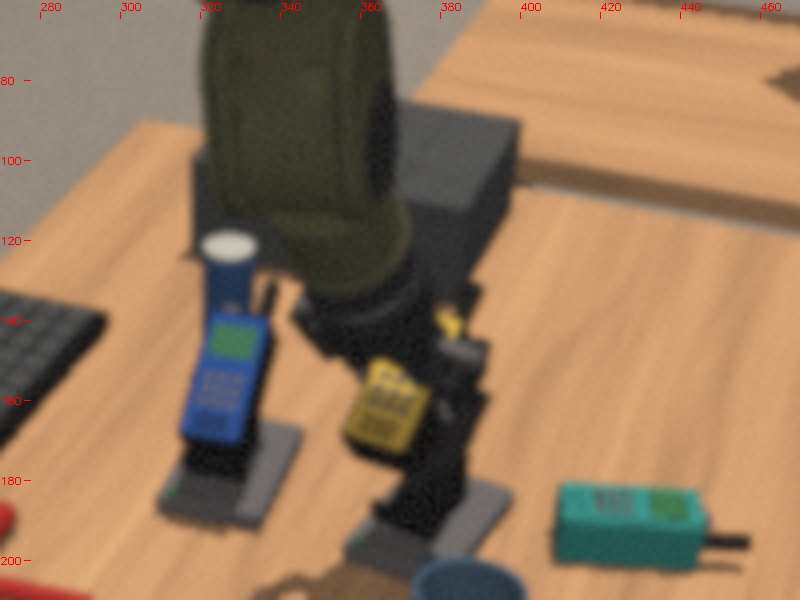

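View pics/a7.png

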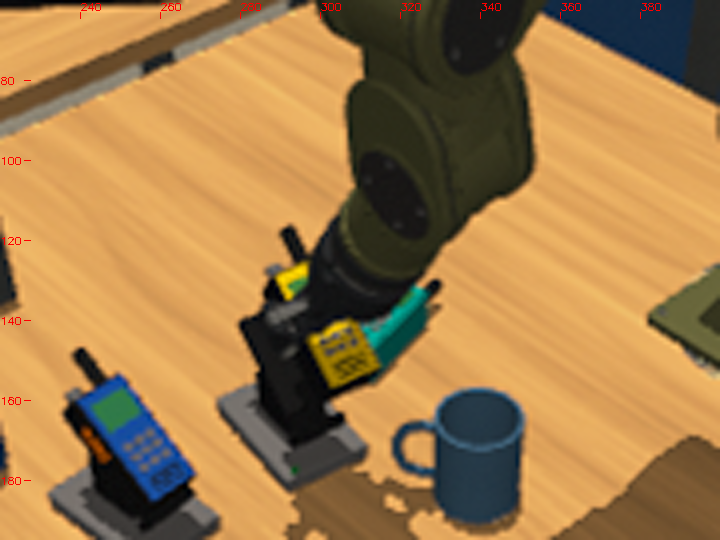

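View pics/wrist7.png

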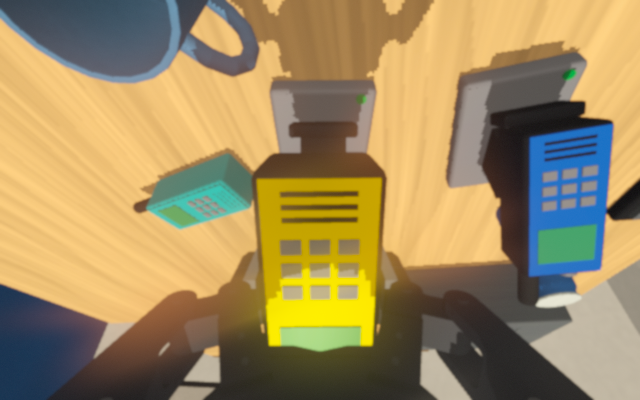

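Run:
```python
from plan import *
from scipy.optimize import least_squares
s=robot.get_state();Rt=R.from_quat(np.roll(s["tcp_rot"],-1)).as_matrix();p=s["tool_pos"]
obs=[(256.5,179,-1,-1),(382.5,178.5,-1,1)]
def f(m):
    r=[]
    for u,v,x,y in obs:
        q=m+np.array([y*.0232,-.0215,-x*.0515]) # tool x=y_r,y=-z_r,z=-x_r
        r+=list(proj("wrist7",p+Rt@q)[0]-[u,v])
    return r
r=least_squares(f,[0,.003,0]);print(r.x*1000,r.fun)
yaw=-1.4745;Rg=toolR(yaw,0)
seat=np.array([.5616,.1636,.011]);mid=seat+[0,0,.021]
off=np.array([0,.004,.001])
t=mid-Rg@off;print("final tcp",t)
plan(t+[0,0,.16],Rg,9)
```

```text
[1.08068822 0.30853044 0.06128174] [ 1.03506698e-04 -2.73703508e-01 -1.03598987e-04  2.73946267e-01]
final tcp [0.56169615 0.16260463 0.036     ]
remaining mm [100.1 314.   34.5] deg [ 34.35 -14.19  -4.63] t 4.25 F [-0.8  0.2 -3. ] w 0.0495
tool-frame shift (x10cm) [ 0.485 -2.135  2.487]
xyz [[0.054, -0.237, 0.276], [0.064, -0.218, 0.29], [0.074, -0.198, 0.302], [0.084, -0.176, 0.312], [0.094, -0.154, 0.321], [0.104, -0.132, 0.328], [0.115, -0.109, 0.333], [0.125, -0.086, 0.336], [0.135, -0.062, 0.337]]
twist [[0.085, -0.035, -0.011], [0.085, -0.035, -0.011], [0.085, -0.035, -0.011], [0.085, -0.035, -0.011], [0.085, -0.035, -0.011], [0.085, -0.035, -0.011], [0.085, -0.035, -0.011], [0.085, -0.035, -0.011], [0.085, -0.035, -0.011]]
```

```bash
python3 -m creep '{"xyz":[[0.054,-0.24,0.276],[0.064,-0.22,0.29],[0.074,-0.2,0.302],[0.084,-0.176,0.312],[0.094,-0.154,0.321],[0.104,-0.132,0.328],[0.115,-0.109,0.333],[0.125,-0.086,0.3],[0.1,-0.062,0.2],[0,0,0]],"twist":[[0.085,-0.035,-0.011],[0.085,-0.035,-0.011],[0.085,-0.035,-0.011],[0.085,-0.035,-0.011],[0.085,-0.035,-0.011],[0.085,-0.035,-0.011],[0.085,-0.035,-0.011],[0.085,-0.035,-0.011],[0.085,-0.035,-0.011],[0,0,0]],"claw":[0.3,0.3,0.3,0.3,0.3,0.3,0.3,0.3,0.3,0.3]}' 70
python3 - <<'E'
from plan import *
Rg=toolR(-1.4745,0);t=np.array([.5617,.1628,.036])
plan(t+[0,0,.13],Rg,4)
print(robot.get_state()["q"])
for n in("scene","side","wrist"): shot(n,n+"8")
E
```

```text
t: 5.25
tool_pos: [0.5524, 0.1459, 0.1812]
tcp_rot: [0.712, -0.7, -0.022, 0.045]
wrist_force: [-0.1, -0.7, -3.4]
grip_width: 0.0491
remaining mm [  9.3  16.9 -15.2] deg [-1.06 -0.14 -1.82] t 5.25 F [-0.1 -0.7 -3.4] w 0.0491
tool-frame shift (x10cm) [0.113 0.151 0.157]
xyz [[0.028, 0.038, 0.039], [0.028, 0.038, 0.039], [0.028, 0.038, 0.04], [0.027, 0.038, 0.04]]
twist [[-0.006, -0.001, -0.01], [-0.006, -0.001, -0.01], [-0.006, -0.001, -0.01], [-0.006, -0.001, -0.01]]
[ 0.24598282  0.39373539 -0.11978656  1.08592596  0.02300903  1.72255236]
```

View pics/wrist8.png

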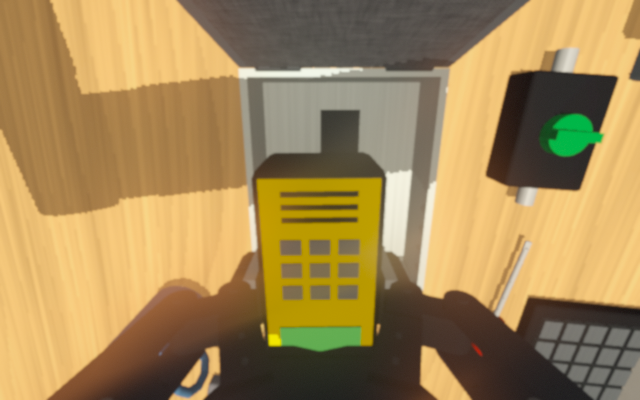

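View pics/side8.png

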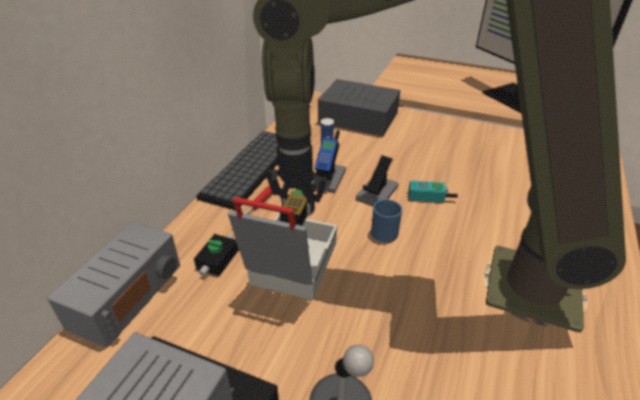

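View pics/scene8.png

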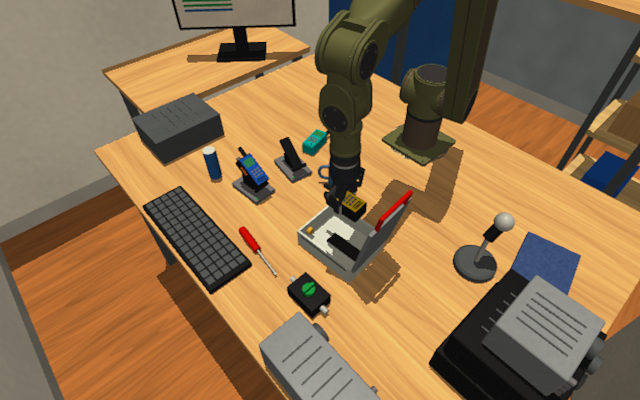

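Run:
```python
from h import *
crop("wrist8",220,50,470,200,3,"g")
B=np.array([.56307,.14870,-1.47451])
def W(x,y,z): return np.array([B[0],B[1],0])+R.from_euler('z',B[2]).as_matrix()@np.array([x,y,z])/1000
for q in[(-101,-81,62),(-101,81,62),(-95,-75,62),(-95,75,62),(-95,-75,6),(-95,75,6),(-70,-19,11),(-70,19,11)]: print(q,proj("wrist8",W(*q))[0].round(1))
```

```text
(-101, -81, 62) [237.7  69. ]
(-101, 81, 62) [449.1  67.5]
(-95, -75, 62) [246.   77.2]
(-95, 75, 62) [440.2  76.1]
(-95, -75, 6) [262.   82.4]
(-95, 75, 6) [419.2  81.6]
(-70, -19, 11) [319.9 109.4]
(-70, 19, 11) [359.3 109.3]
```

View pics/g.png

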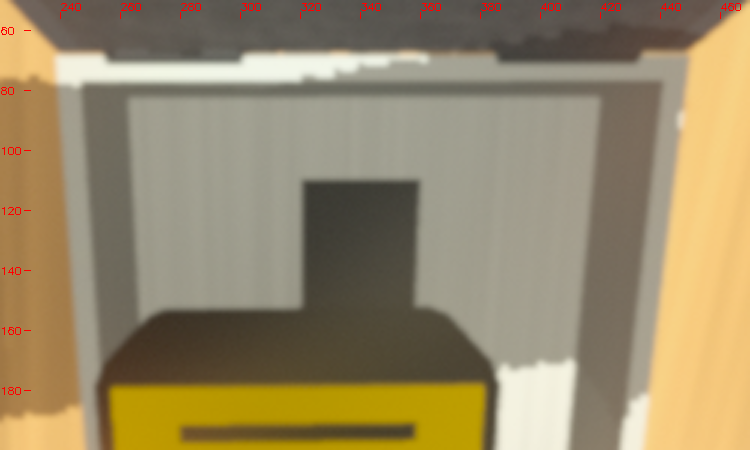

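```bash
python3 -m creep '{"xyz":[[0.04,0.08,0.05],[0.04,0.1,0.05],[0.035,0.1,0.05],[0,0,0]],"twist":[[-0.01,-0.001,-0.017],[-0.01,-0.001,-0.017],[-0.005,-0.001,-0.01],[0,0,0]],"claw":[0.3,0.3,0.3,0.3]}' 70
python3 - <<'E'
from plan import *
Rg=toolR(-1.4745,0);t=np.array([.5617,.1630,.036])
plan(t+[0,0,.02],Rg,4)
E
```

```text
t: 5.8
tool_pos: [0.5557, 0.1554, 0.1486]
tcp_rot: [-0.702, 0.711, 0.029, -0.034]
wrist_force: [0.2, -0.4, -3.2]
grip_width: 0.0496
remaining mm [  6.    7.6 -92.6] deg [ 0.69 -0.37 -0.47] t 5.8 F [ 0.2 -0.4 -3.2] w 0.0496
tool-frame shift (x10cm) [0.074 0.924 0.082]
xyz [[0.018, 0.231, 0.02], [0.018, 0.231, 0.02], [0.018, 0.231, 0.019], [0.017, 0.231, 0.018]]
twist [[0.004, -0.002, -0.003], [0.004, -0.002, -0.003], [0.004, -0.002, -0.003], [0.004, -0.002, -0.003]]
```

```bash
python3 -m creep '{"xyz":[[0.04,0.15,0.05],[0.03,0.2,0.04],[0.03,0.15,0.02],[0,0,0]],"twist":[[0.007,-0.005,-0.005],[0.007,-0.005,-0.005],[0,0,0],[0,0,0]],"claw":[0.3,0.3,0.3,0.3]}' 70
python3 - <<'E'
from plan import *
Rg=toolR(-1.4745,0);t=np.array([.5617,.1630,.036])
plan(t+[0,0,.02],Rg,3)
shot("wrist","wrist9")
B=np.array([.56307,.14870,-1.47451])
def W(x,y,z): return np.array([B[0],B[1],0])+R.from_euler('z',B[2]).as_matrix()@np.array([x,y,z])/1000
for q in[(-101,-81,62),(-101,81,62),(-95,-75,6),(-95,75,6),(-70,-19,11),(-70,19,11)]: print(q,proj("wrist9",W(*q))[0].round(1))
E
```

```text
t: 6.2
tool_pos: [0.5622, 0.163, 0.0972]
tcp_rot: [-0.704, 0.708, 0.032, -0.035]
wrist_force: [-0.6, -0.0, -3.4]
grip_width: 0.0491
remaining mm [ -0.5   0.  -41.2] deg [ 0.33 -0.09 -0.23] t 6.2 F [-0.6 -0.  -3.4] w 0.0491
tool-frame shift (x10cm) [-0.004  0.412  0.003]
xyz [[-0.001, 0.137, 0.001], [-0.001, 0.137, 0.001], [-0.002, 0.137, 0.001]]
twist [[0.002, -0.001, -0.002], [0.002, -0.001, -0.002], [0.002, -0.001, -0.002]]
(-101, -81, 62) [160.3  83.7]
(-101, 81, 62) [477.7  83.5]
(-95, -75, 6) [211.9  96.6]
(-95, 75, 6) [427.   96.5]
(-70, -19, 11) [292.5 133.8]
(-70, 19, 11) [346.1 133.8]
```

View pics/wrist9.png

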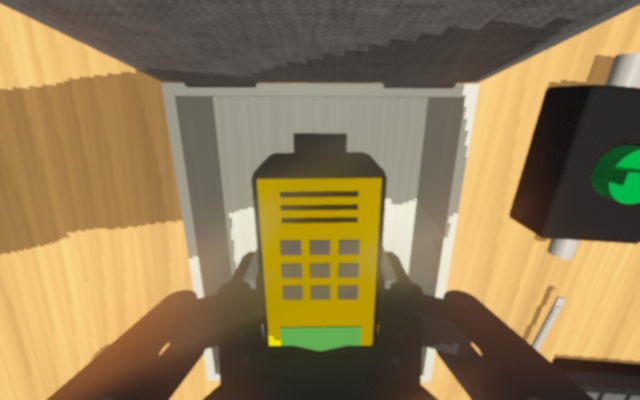

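```bash
python3 -m creep '{"xyz":[[0,0.15,0],[0,0.15,0],[0,0.12,0.003],[0,0,0]],"twist":[[0.003,-0.001,-0.003],[0.003,-0.001,-0.003],[0,0,0],[0,0,0]],"claw":[0.3,0.3,0.3,0.3]}' 70
python3 - <<'E'
from plan import *
Rg=toolR(-1.4745,0);t=np.array([.5622,.1630,.036])
plan(t,Rg,3)
E
```

```text
t: 6.65
tool_pos: [0.5641, 0.1614, 0.0594]
tcp_rot: [-0.706, 0.707, 0.035, -0.031]
wrist_force: [0.7, -0.6, -2.3]
grip_width: 0.0492
remaining mm [ -1.9   1.6 -23.4] deg [ 0.12 -0.13  0.34] t 6.65 F [ 0.7 -0.6 -2.3] w 0.0492
tool-frame shift (x10cm) [-0.019  0.234  0.018]
xyz [[-0.006, 0.078, 0.006], [-0.006, 0.078, 0.006], [-0.006, 0.078, 0.006]]
twist [[0.001, -0.001, 0.003], [0.001, -0.001, 0.003], [0.001, -0.001, 0.003]]
```

```bash
python3 -m creep '{"xyz":[[-0.015,0.09,0.012],[-0.01,0.09,0.01],[0,0,0]],"twist":[[0.003,-0.002,0.004],[0,-0.002,0.004],[0,0,0]],"claw":[0.3,0.3,0.3]}' 70
python3 - <<'E'
from plan import *
Rg=toolR(-1.4745,0);t=np.array([.5622,.1630,.036])
plan(t,Rg,3)
E
```

```text
t: 6.95
tool_pos: [0.5625, 0.1635, 0.042]
tcp_rot: [0.707, -0.706, -0.035, 0.034]
wrist_force: [-0.7, 0.1, -3.4]
grip_width: 0.0497
remaining mm [-0.3 -0.5 -6. ] deg [-0.04  0.04  0.11] t 6.95 F [-0.7  0.1 -3.4] w 0.0497
tool-frame shift (x10cm) [-0.004  0.06  -0.005]
xyz [[-0.001, 0.02, -0.002], [-0.001, 0.02, -0.002], [-0.001, 0.02, -0.002]]
twist [[-0.0, 0.0, 0.001], [-0.0, 0.0, 0.001], [-0.0, 0.0, 0.001]]
```

Now I feel for the pad in small steps.

```bash
for i in 1; do python3 -m creep '{"xyz":[[-0.003,0.035,-0.004],[0,0.02,0],[0,0,0]],"twist":[[0,0,0],[0,0,0],[0,0,0]],"claw":[0.3,0.3,0.3]}' 70; done
python3 -m creep '{"xyz":[[0,0.02,0],[0,0,0]],"twist":[[0,0,0],[0,0,0]],"claw":[0.3,0.3]}' 70
python3 - <<'E'
from plan import *
s=robot.get_state();print(s["wrist_force"],s["moment"])
plan(np.array([.5622,.1630,.036]),toolR(-1.4745,0),1)
E
```

```text
t: 7.25
tool_pos: [0.5627, 0.1633, 0.0364]
tcp_rot: [0.707, -0.706, -0.035, 0.033]
wrist_force: [-0.1, 0.7, -3.0]
grip_width: 0.0491
t: 7.45
tool_pos: [0.5629, 0.1634, 0.0345]
tcp_rot: [0.707, -0.706, -0.035, 0.033]
wrist_force: [-0.0, 0.5, -3.2]
grip_width: 0.0491
[-0.04400508  0.50897266 -3.20978166] [-0.02690413 -0.00481426 -0.03312439]
remaining mm [-0.7 -0.4  1.5] deg [-0.04  0.05  0.18] t 7.45 F [-0.   0.5 -3.2] w 0.0491
tool-frame shift (x10cm) [-0.008 -0.015 -0.003]
xyz [[-0.008, -0.015, -0.003]]
twist [[-0.001, 0.001, 0.004]]
```

```bash
python3 -m creep '{"xyz":[[-0.006,0.02,0],[0,0,0]],"twist":[[0,0,0],[0,0,0]],"claw":[0.3,0.3]}' 70
python3 - <<'E'
from plan import *
plan(np.array([.5622,.1630,.033]),toolR(-1.4745,0),1)
E
python3 -m creep '{"xyz":[[0,0.015,0],[0,0,0]],"twist":[[0,0,0],[0,0,0]],"claw":[0.3,0.3]}' 70
python3 - <<'E'
from plan import *
plan(np.array([.5622,.1630,.033]),toolR(-1.4745,0),1)
E
```

```text
t: 7.65
tool_pos: [0.5625, 0.1634, 0.0326]
tcp_rot: [0.707, -0.706, -0.036, 0.033]
wrist_force: [-0.2, -0.1, -3.1]
grip_width: 0.0495
remaining mm [-0.3 -0.4  0.4] deg [-0.05  0.06  0.2 ] t 7.65 F [-0.2 -0.1 -3.1] w 0.0495
tool-frame shift (x10cm) [-0.003 -0.004 -0.004]
xyz [[-0.003, -0.004, -0.004]]
twist [[-0.001, 0.001, 0.004]]
t: 7.85
tool_pos: [0.5625, 0.1634, 0.0311]
tcp_rot: [0.707, -0.706, -0.036, 0.033]
wrist_force: [-0.4, -1.0, -3.2]
grip_width: 0.0492
remaining mm [-0.3 -0.4  1.9] deg [-0.05  0.05  0.21] t 7.85 F [-0.4 -1.  -3.2] w 0.0492
tool-frame shift (x10cm) [-0.004 -0.019 -0.004]
xyz [[-0.004, -0.019, -0.004]]
twist [[-0.001, 0.001, 0.005]]
```

```bash
python3 -m creep '{"xyz":[[0,0.012,0],[0,0,0]],"twist":[[0,0,0],[0,0,0]],"claw":[0.3,0.3]}' 70
python3 -m creep '{"xyz":[[0,0.012,0],[0,0,0]],"twist":[[0,0,0],[0,0,0]],"claw":[0.3,0.3]}' 70
python3 - <<'E'
from h import *
for n in("scene","side","wrist"): shot(n,n+"10")
crop("side10",215,150,355,300,4,"d10");crop("scene10",285,150,425,285,4,"c10")
E
```

```text
t: 8.05
tool_pos: [0.5626, 0.1634, 0.0298]
tcp_rot: [0.707, -0.706, -0.036, 0.033]
wrist_force: [0.1, 0.3, -3.1]
grip_width: 0.0488
t: 8.25
tool_pos: [0.5628, 0.1635, 0.0286]
tcp_rot: [0.707, -0.706, -0.036, 0.033]
wrist_force: [-0.3, 0.9, -3.6]
grip_width: 0.0494
```

View pics/wrist10.png

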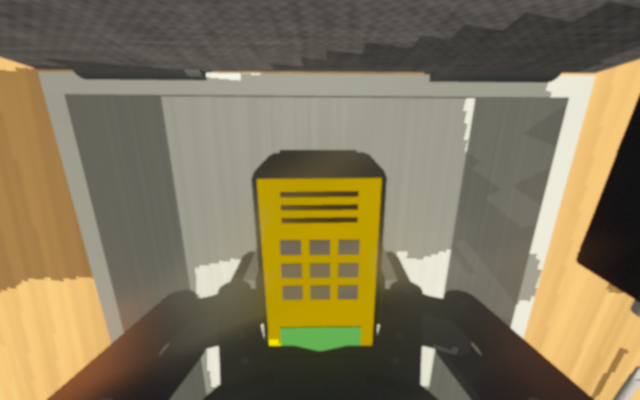

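View pics/c10.png

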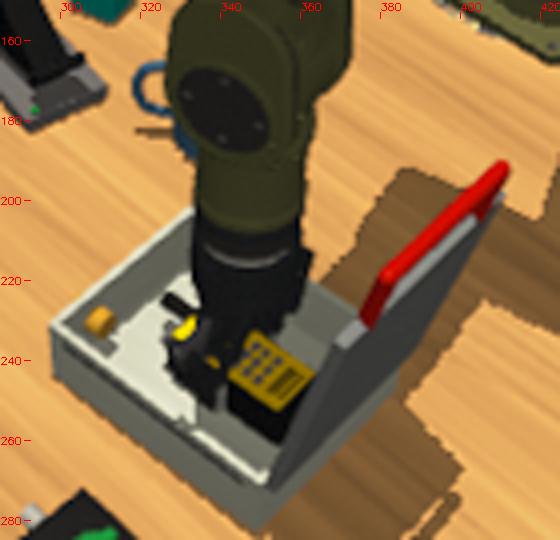

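```bash
python3 -m creep '{"xyz":[[-0.004,0.01,0],[0,0,0]],"twist":[[0,0,0],[0,0,0]],"claw":[0.3,0.3]}' 70
python3 -m creep '{"xyz":[[0,0.01,0],[0,0,0]],"twist":[[0,0,0],[0,0,0]],"claw":[0.3,0.3]}' 70
python3 - <<'E'
from h import *
crop("wrist10",240,140,400,200,5,"x")
E
```

```text
t: 8.6
tool_pos: [0.5629, 0.1635, 0.0287]
tcp_rot: [0.707, -0.706, -0.036, 0.032]
wrist_force: [-1.0, -0.3, -3.0]
grip_width: 0.0492
t: 8.8
tool_pos: [0.5631, 0.1635, 0.0286]
tcp_rot: [0.707, -0.706, -0.036, 0.032]
wrist_force: [-0.4, 0.1, -2.9]
grip_width: 0.0496
```

View pics/d10.png

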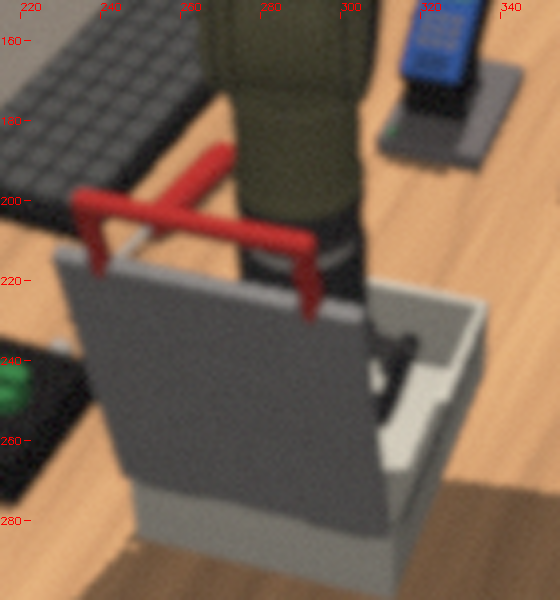

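```bash
python3 -m creep '{"xyz":[[-0.006,0.015,0],[0,0,0]],"twist":[[0,0,0],[0,0,0]],"claw":[0.3,0.3]}' 70
python3 -m creep '{"xyz":[[-0.006,0.018,0],[0,0,0]],"twist":[[0,0,0],[0,0,0]],"claw":[0.3,0.3]}' 70
```

```text
t: 9.0
tool_pos: [0.5632, 0.1634, 0.0287]
tcp_rot: [0.707, -0.706, -0.037, 0.031]
wrist_force: [0.1, 0.4, -3.0]
grip_width: 0.0495
t: 9.2
tool_pos: [0.5635, 0.1635, 0.0287]
tcp_rot: [0.707, -0.705, -0.038, 0.03]
wrist_force: [-0.4, -0.4, -3.2]
grip_width: 0.0492
```

```bash
python3 -m creep '{"xyz":[[-0.006,0.02,0]],"twist":[[0,0,0]],"claw":[0.3]}' 70
python3 - <<'E'
from plan import *
s=robot.get_state();print(s["wrist_force"],s["moment"],s["effort"].round(1),s["q"].round(3))
plan(np.array([.5622,.1630,.0287]),toolR(-1.4745,0),1)
E
```

```text
t: 9.3
tool_pos: [0.5637, 0.1634, 0.0284]
tcp_rot: [0.707, -0.705, -0.039, 0.03]
wrist_force: [-4.9, -2.9, 25.0]
grip_width: 0.0492
[-4.86421078 -2.89031709 25.0405449 ] [-0.32127004  1.58034684  0.0351131 ] [  1.1 -36.9  16.8  -2.8   0.1   0. ] [ 2.820e-01  5.290e-01 -3.400e-01  6.900e-01 -1.000e-03  1.757e+00]
remaining mm [-1.5 -0.4  0.3] deg [-0.1   0.02  0.72] t 9.3 F [-4.9 -2.9 25. ] w 0.0492
tool-frame shift (x10cm) [-0.016 -0.003 -0.003]
xyz [[-0.016, -0.003, -0.003]]
twist [[-0.002, 0.0, 0.016]]
```

```bash
python3 -m creep '{"xyz":[[0,-0.02,0],[-0.015,0,0],[0,0,0]],"twist":[[0,0,0.01],[0,0,0.01],[0,0,0]],"claw":[0.3,0.3,0.3]}' 70
python3 - <<'E'
from plan import *
plan(np.array([.5622,.1630,.0287]),toolR(-1.4745,0),1)
E
```

```text
t: 9.6
tool_pos: [0.562, 0.1633, 0.0296]
tcp_rot: [0.707, -0.706, -0.033, 0.036]
wrist_force: [-0.3, 0.0, -3.8]
grip_width: 0.0497
remaining mm [ 0.2 -0.3 -0.9] deg [-0.09  0.02 -0.24] t 9.6 F [-0.3  0.  -3.8] w 0.0497
tool-frame shift (x10cm) [ 0.002  0.009 -0.003]
xyz [[0.002, 0.009, -0.003]]
twist [[-0.002, 0.0, -0.005]]
```

```bash
python3 -m creep '{"xyz":[[0,0.012,0]],"twist":[[0,0,-0.006]],"claw":[0.3]}' 70
python3 - <<'E'
from plan import *
print(robot.get_state()["moment"])
plan(np.array([.5622,.1630,.0287]),toolR(-1.4745,0),1)
E
```

```text
t: 9.7
tool_pos: [0.5622, 0.1633, 0.0283]
tcp_rot: [0.707, -0.706, -0.034, 0.034]
wrist_force: [-3.2, -2.7, 16.3]
grip_width: 0.0488
[-0.0126124   0.41473387 -0.00972848]
remaining mm [ 0.  -0.3  0.4] deg [-0.08  0.02  0.04] t 9.7 F [-3.2 -2.7 16.3] w 0.0488
tool-frame shift (x10cm) [-0.    -0.004 -0.003]
xyz [[-0.0, -0.004, -0.003]]
twist [[-0.002, 0.0, 0.001]]
```

```bash
python3 -m creep '{"xyz":[[0,0,0],[0,0,0],[0,0,0],[0,0,0],[0,0,0],[0,0,0]],"twist":[[0,0,0],[0,0,0],[0,0,0],[0,0,0],[0,0,0],[0,0,0]],"claw":[0.55,0.65,0.75,0.85,0.85,0.85]}' 20
python3 - <<'E'
from plan import *
plan(np.array([.5622,.1630,.0287]),toolR(-1.4745,0),1)
shot("wrist","wrist11")
E
```

```text
t: 10.3
tool_pos: [0.5626, 0.1636, 0.0281]
tcp_rot: [0.707, -0.706, -0.035, 0.034]
wrist_force: [0.9, 0.2, -0.5]
grip_width: 0.0727
remaining mm [-0.4 -0.6  0.6] deg [-0.1   0.02  0.11] t 10.3 F [ 0.9  0.2 -0.5] w 0.0727
tool-frame shift (x10cm) [-0.005 -0.006 -0.005]
xyz [[-0.005, -0.006, -0.005]]
twist [[-0.002, 0.001, 0.003]]
```

View pics/wrist11.png

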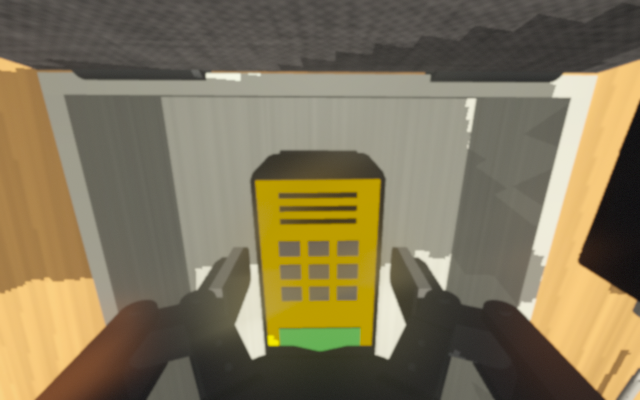

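```bash
python3 -m creep '{"xyz":[[0,-0.1,0],[0,-0.2,0],[0,-0.3,0],[0,-0.3,-0.1],[0,-0.3,-0.3],[0,-0.3,-0.3],[0,-0.2,-0.3],[0,0,0]],"twist":[[0,0,0],[0,0,0],[0,0,0],[0,0,0],[0,0,0],[0,0,0],[0,0,0],[0,0,0]],"claw":[0.85,0.85,0.85,0.85,0.85,0.85,0.85,0.85]}' 40
python3 - <<'E'
from h import *
s=robot.get_state();print(s["q"].round(3))
for n in("scene","side","wrist"): shot(n,n+"12")
crop("scene12",285,150,425,285,5,"c12");crop("side12",205,150,355,300,4,"d12")
E
```

```text
t: 11.15
tool_pos: [0.5722, 0.0613, 0.209]
tcp_rot: [0.706, -0.706, -0.037, 0.034]
wrist_force: [0.9, 0.3, -0.0]
grip_width: 0.0723
[ 0.107  0.362 -0.094  1.111 -0.     1.577]
```

View pics/wrist12.png

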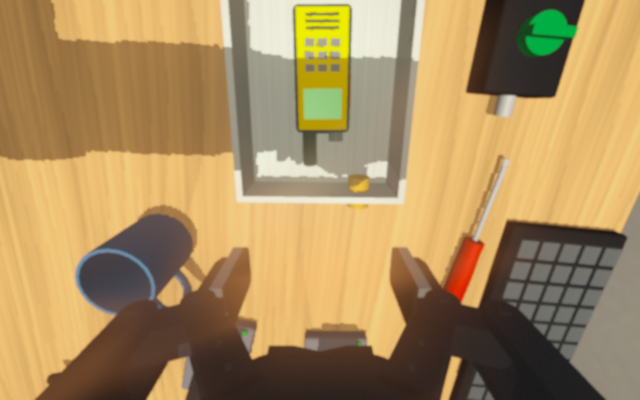

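View pics/c12.png

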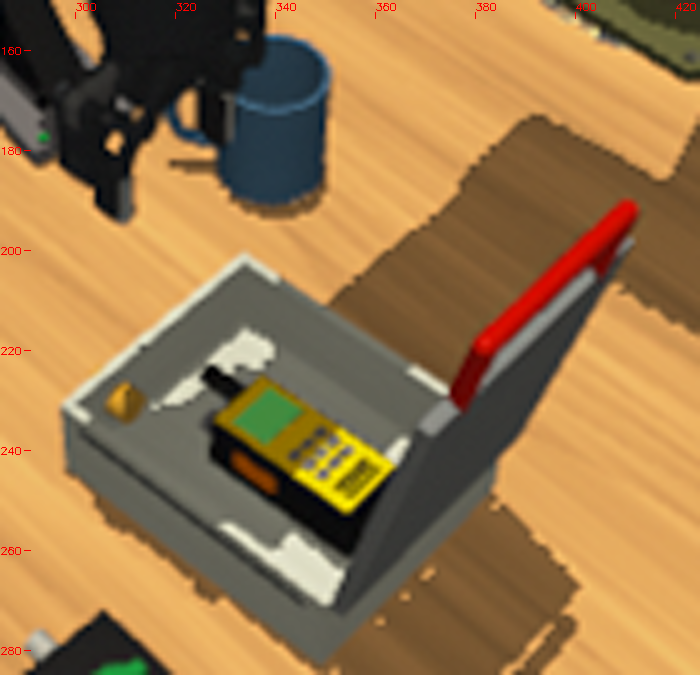

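View pics/side12.png

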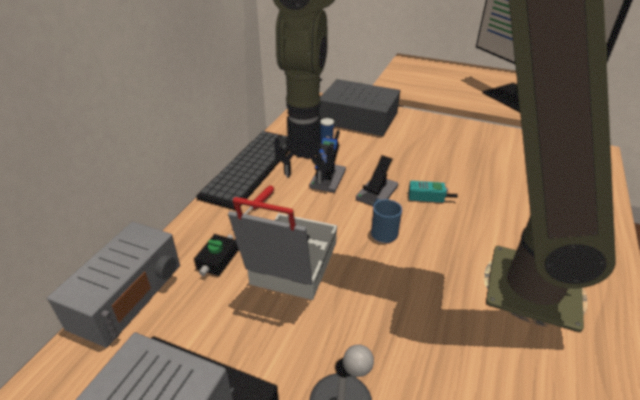

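Run:
```python
from h import *
crop("wrist12",220,0,430,220,3,"g12")
B=np.array([.56307,.14870,-1.47451])
M=R.from_euler('z',B[2]).as_matrix()
def W(x,y,z): return np.array([B[0],B[1],0])+M@np.array([x,y,z])/1000
for q in[(101,-81,62),(101,81,62)]+[(-15+51.5*a,23.2*b,53.5) for a in(-1,1) for b in(-1,1)]: print(q,proj("wrist12",W(*q))[0].round(1))
for u,v in[(294,5),(351,5),(297,131),(348,131)]: print((M.T@(atz("wrist12",u,v,.0535)-W(-15,0,53.5))*1000).round(1))
```

```text
(101, -81, 62) [236.9 202. ]
(101, 81, 62) [403.5 203.3]
(-66.5, -23.2, 53.5) [293.7   7. ]
(-66.5, 23.2, 53.5) [350.1   7.5]
(36.5, -23.2, 53.5) [295.9 134.1]
(36.5, 23.2, 53.5) [345.7 134.5]
[-52.9 -23.   -0. ]
[-53.3  23.9  -0. ]
[ 48.6 -22.2  -0. ]
[48.3 25.2 -0. ]
```

View pics/g12.png

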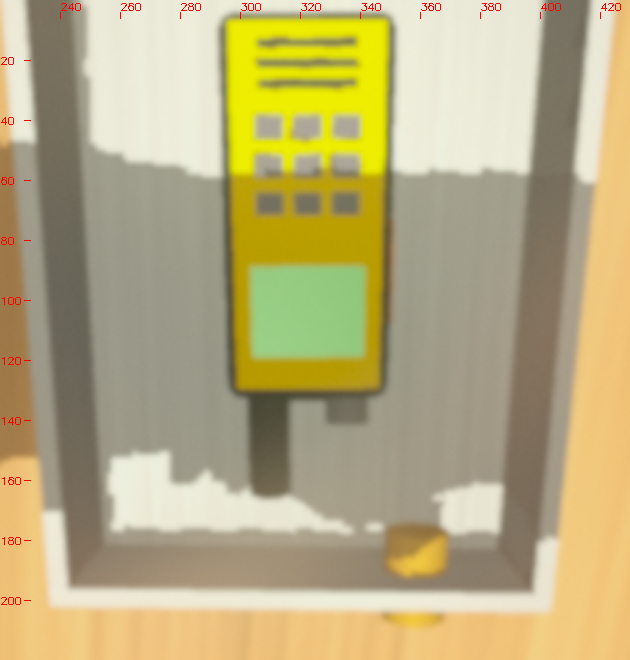

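Run:
```python
from h import *
B=np.array([.56307,.14870,-1.47451])
M=R.from_euler('z',B[2]).as_matrix()
def W(x,y,z): return np.array([B[0],B[1],0])+M@np.array([x,y,z])/1000
for q in[(72.5,-13,33),(-15,0,32)]: print(proj("wrist12",W(*q)))
for u,v in[(310,165.5),(308,164)]: print((M.T@(atz("wrist12",u,v,.033)-W(-15,0,33))*1000).round(1))
# handle pixel re-check in scene12/side12
```

```text
[[307.92969455 167.34937568]]
[[321.24996665  76.58446551]]
[ 85.5 -10.9  -0. ]
[ 84.  -12.9   0. ]
```

View pics/d12.png

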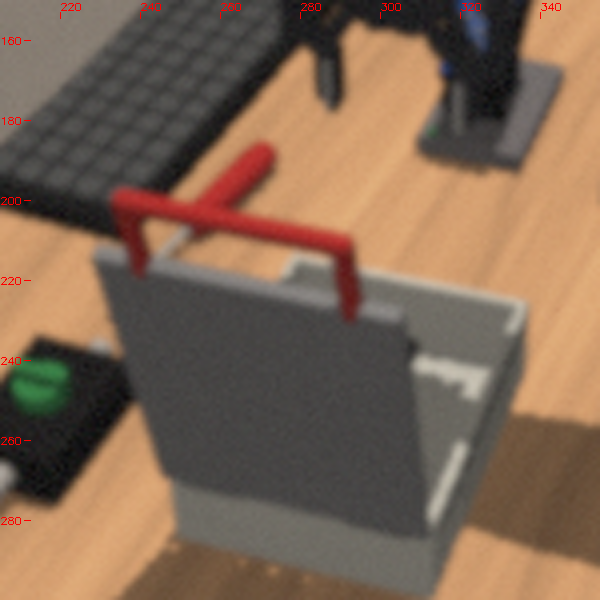

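Run:
```python
from plan import *
Rh=toolR(-1.4745+np.pi/2,0);print(Rh.round(2))
s=robot.get_state();print(s["q"].round(2))
plan(np.array([.548,.240,.40]),Rh,12)
```

```text
[[-0.1 -0.  -1. ]
 [ 1.  -0.  -0.1]
 [ 0.  -1.  -0. ]]
[ 0.11  0.37 -0.1   1.11  0.    1.58]
remaining mm [-21.8 175.7 195.2] deg [-2.100e-01 -8.956e+01 -5.000e-02] t 11.3 F [-1.3  0.8 -0.8] w 0.0729
tool-frame shift (x10cm) [-0.04  -1.948  1.774]
xyz [[-0.003, -0.162, 0.148], [0.016, -0.162, 0.147], [0.035, -0.162, 0.144], [0.053, -0.162, 0.138], [0.071, -0.163, 0.13], [0.087, -0.163, 0.119], [0.102, -0.163, 0.107], [0.115, -0.163, 0.093], [0.126, -0.163, 0.077], [0.135, -0.163, 0.06], [0.141, -0.163, 0.042], [0.146, -0.163, 0.023]]
twist [[-0.0, -0.166, -0.0], [-0.0, -0.166, -0.0], [-0.0, -0.166, -0.0], [-0.0, -0.166, -0.0], [-0.0, -0.166, -0.0], [-0.0, -0.166, -0.0], [-0.0, -0.166, -0.0], [-0.0, -0.166, -0.0], [-0.0, -0.166, -0.0], [-0.0, -0.166, -0.0], [-0.0, -0.166, -0.0], [-0.0, -0.166, -0.0]]
```

```bash
python3 -m creep '{"xyz":[[0,-0.25,0],[0,-0.3,0],[0,-0.3,0],[0,-0.3,0],[0,-0.3,0],[0,-0.3,0],[0,-0.2,0],[0,-0.1,0],[0,0,0],[0,0,0],[0,0,0],[0,0,0]],"twist":[[0,-0.17,0],[0,-0.17,0],[0,-0.17,0],[0,-0.17,0],[0,-0.17,0],[0,-0.17,0],[0,-0.17,0],[0,-0.17,0],[0,-0.17,0],[0,-0.17,0],[0,-0.17,0],[0,0,0]],"claw":[1,1,1,1,1,1,1,1,1,1,1,1]}' 40
python3 - <<'E'
from plan import *
Rh=toolR(-1.4745+np.pi/2,0)
s=robot.get_state();print(s["q"].round(2))
plan(np.array([.548,.290,.40]),Rh,7)
E
```

```text
t: 12.5
tool_pos: [0.5632, 0.0799, 0.3984]
tcp_rot: [0.49, -0.467, -0.511, 0.53]
wrist_force: [-0.4, 0.5, -0.2]
grip_width: 0.0855
[0.14 0.37 0.4  1.65 0.01 0.05]
remaining mm [-15.2 210.1   1.6] deg [-2.44 -0.69  0.3 ] t 12.5 F [-0.4  0.5 -0.2] w 0.0855
tool-frame shift (x10cm) [ 2.107 -0.006 -0.025]
xyz [[0.301, -0.001, -0.004], [0.301, -0.001, -0.004], [0.301, -0.001, -0.005], [0.301, -0.001, -0.005], [0.301, -0.002, -0.006], [0.301, -0.002, -0.006], [0.301, -0.002, -0.007]]
twist [[-0.008, -0.002, 0.001], [-0.008, -0.002, 0.001], [-0.008, -0.002, 0.001], [-0.008, -0.002, 0.001], [-0.008, -0.002, 0.001], [-0.008, -0.002, 0.001], [-0.008, -0.002, 0.001]]
```

```bash
python3 -m creep '{"xyz":[[0.2,0,0],[0.3,0,0],[0.3,0,0],[0.3,0,0],[0.3,0,-0.01],[0.3,0,-0.01],[0.2,0,-0.01],[0,0,0]],"twist":[[-0.01,-0.003,0],[-0.01,-0.003,0],[-0.01,-0.003,0],[-0.01,-0.003,0],[-0.01,-0.003,0],[-0.01,0,0],[0,0,0],[0,0,0]],"claw":[1,1,1,1,1,1,1,1]}' 40
python3 - <<'E'
from plan import *
Rh=toolR(-1.4745+np.pi/2,0)
plan(np.array([.548,.300,.38]),Rh,2)
for n in("scene","side","wrist"): shot(n,n+"13")
crop("scene13",330,120,470,240,5,"c13")
E
```

```text
t: 13.3
tool_pos: [0.5454, 0.2824, 0.3882]
tcp_rot: [0.484, -0.477, -0.516, 0.522]
wrist_force: [-0.1, -0.1, 0.1]
grip_width: 0.085
remaining mm [ 2.6 17.6 -8.2] deg [-0.77 -1.07  0.1 ] t 13.3 F [-0.1 -0.1  0.1] w 0.085
tool-frame shift (x10cm) [ 0.173  0.082 -0.041]
xyz [[0.087, 0.041, -0.02], [0.086, 0.041, -0.021]]
twist [[-0.009, -0.012, 0.001], [-0.009, -0.012, 0.001]]
```

View pics/wrist13.png

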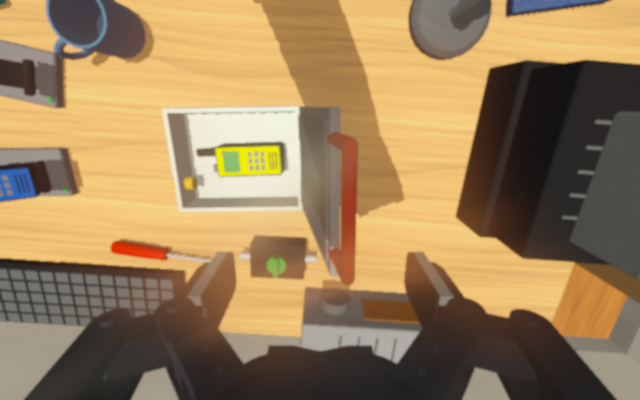

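View pics/c13.png

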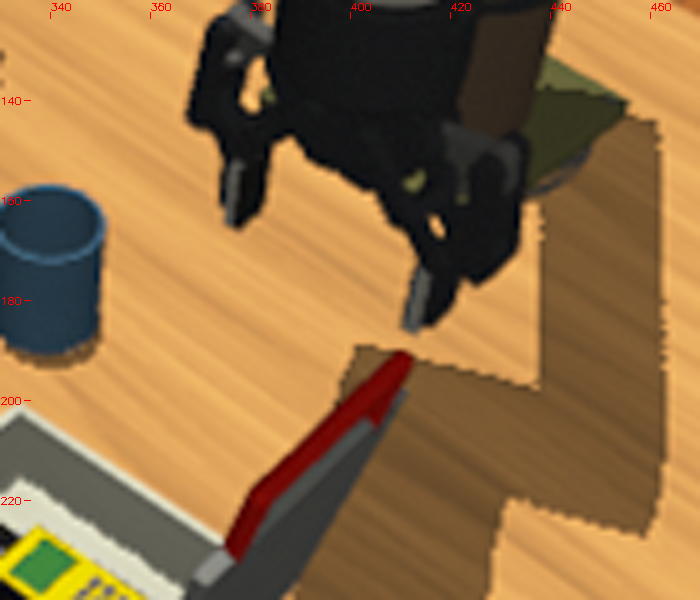

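View pics/side13.png

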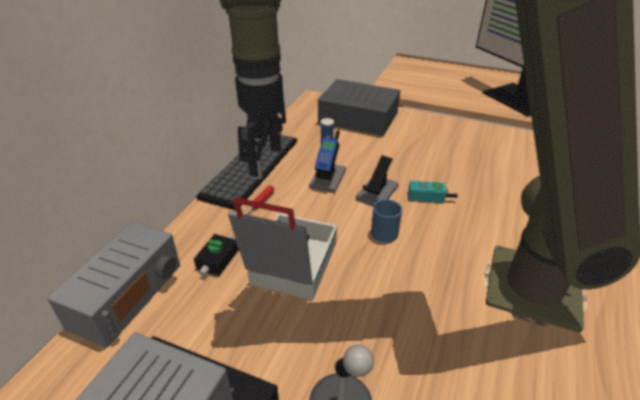

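Run:
```python
from h import *
crop("wrist13",300,110,400,300,4,"g13")
print(tri([("scene12",396,205),("side12",263.3,205.5),("wrist13",347.5,210)]))
```

```text
(array([0.54661085, 0.30004848, 0.2996452 ]), [np.float64(0.0011654276446396677), np.float64(0.0013063245291992584), np.float64(0.0019194881392295212)])
```

View pics/g13.png

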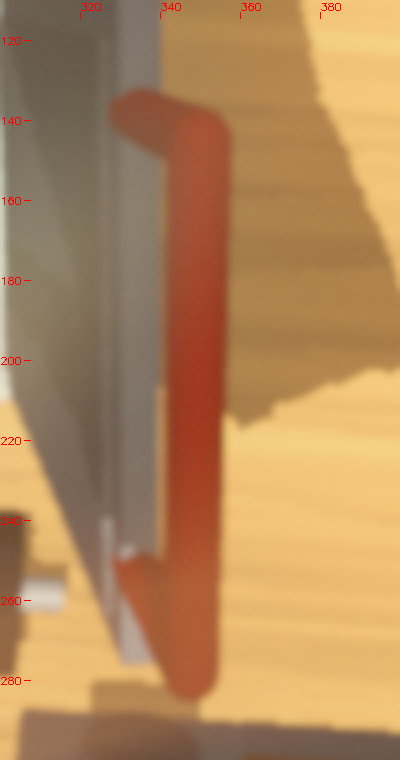

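```bash
python3 -m creep '{"xyz":[[0.1,0.04,-0.02],[0.09,0.04,-0.02],[0.03,0.05,0],[0,0,0]],"twist":[[-0.01,-0.015,0],[-0.01,-0.015,0],[0,0,0],[0,0,0]],"claw":[1,1,1,1]}' 40
python3 - <<'E'
from plan import *
Rh=toolR(-1.4745+np.pi/2,0)
plan(np.array([.5475,.300,.299]),Rh,4)
E
```

```text
t: 13.85
tool_pos: [0.5487, 0.3006, 0.3751]
tcp_rot: [-0.475, 0.477, 0.524, -0.522]
wrist_force: [-0.2, -0.0, -1.0]
grip_width: 0.0851
remaining mm [ -1.2  -0.6 -76.1] deg [ 0.25 -0.04  0.01] t 13.85 F [-0.2 -0.  -1. ] w 0.0851
tool-frame shift (x10cm) [-0.005  0.761  0.016]
xyz [[-0.001, 0.19, 0.004], [-0.001, 0.19, 0.004], [-0.001, 0.19, 0.004], [-0.001, 0.19, 0.003]]
twist [[0.001, -0.0, 0.0], [0.001, -0.0, 0.0], [0.001, -0.0, 0.0], [0.001, -0.0, 0.0]]
```

```bash
python3 -m creep '{"xyz":[[0,0.18,0],[0,0.2,0],[0,0.2,0],[0,0.1,0],[0,0,0]],"twist":[[0,0,0],[0,0,0],[0,0,0],[0,0,0],[0,0,0]],"claw":[1,1,1,1,1]}' 40
python3 - <<'E'
from plan import *
Rh=toolR(-1.4745+np.pi/2,0)
plan(np.array([.5475,.300,.299]),Rh,4)
for n in("scene","wrist"): shot(n,n+"14")
crop("scene14",330,120,470,240,5,"c14")
E
```

```text
t: 14.35
tool_pos: [0.5495, 0.2994, 0.3057]
tcp_rot: [-0.475, 0.478, 0.525, -0.521]
wrist_force: [-0.5, 0.3, 0.2]
grip_width: 0.0853
remaining mm [-2.   0.6 -6.7] deg [ 0.37 -0.17  0.01] t 14.35 F [-0.5  0.3  0.2] w 0.0853
tool-frame shift (x10cm) [0.008 0.067 0.019]
xyz [[0.002, 0.017, 0.005], [0.002, 0.017, 0.005], [0.002, 0.017, 0.005], [0.002, 0.017, 0.005]]
twist [[0.002, -0.001, 0.0], [0.002, -0.001, 0.0], [0.002, -0.001, 0.0], [0.002, -0.001, 0.0]]
```

View pics/wrist14.png

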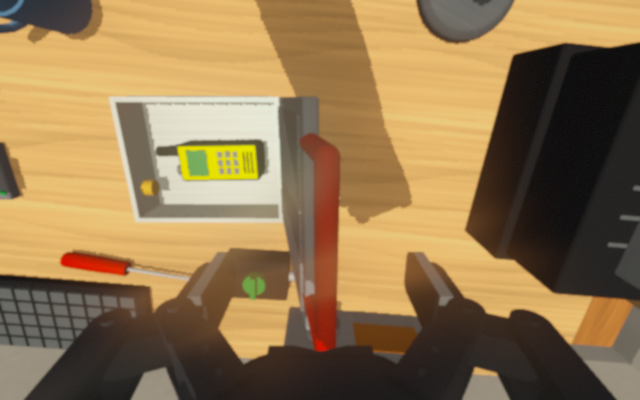

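View pics/c14.png

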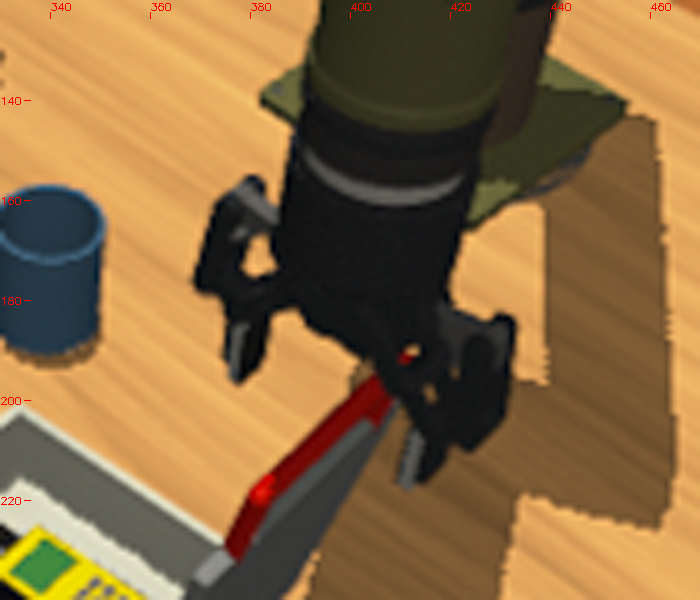

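```bash
python3 -m creep '{"xyz":[[0.005,0.04,0.01],[0,0.03,0],[0,0,0],[0,0,0],[0,0,0],[0,0,0],[0,0,0],[0,0,0],[0,0,0],[0,0,0],[0,0,0]],"twist":[[0,0,0],[0,0,0],[0,0,0],[0,0,0],[0,0,0],[0,0,0],[0,0,0],[0,0,0],[0,0,0],[0,0,0],[0,0,0]],"claw":[1,0.8,0.6,0.4,0.3,0.2,0.1,0,0,0,0]}' 35
python3 - <<'E'
from plan import *
Rh=toolR(-1.4745+np.pi/2,0)
plan(np.array([.5475,.300,.299]),Rh,4)
for n in("side","scene","wrist"): shot(n,n+"15")
E
```

```text
t: 15.55
tool_pos: [0.5507, 0.3014, 0.3037]
tcp_rot: [-0.474, 0.479, 0.528, -0.518]
wrist_force: [0.1, -0.1, -0.4]
grip_width: 0.0104
remaining mm [-3.2 -1.4 -4.7] deg [ 0.86 -0.17  0.24] t 15.55 F [ 0.1 -0.1 -0.4] w 0.0104
tool-frame shift (x10cm) [-0.011  0.047  0.034]
xyz [[-0.003, 0.012, 0.008], [-0.003, 0.012, 0.008], [-0.003, 0.012, 0.008], [-0.003, 0.012, 0.008]]
twist [[0.005, -0.001, 0.001], [0.005, -0.001, 0.001], [0.005, -0.001, 0.001], [0.005, -0.001, 0.001]]
```

View pics/wrist15.png

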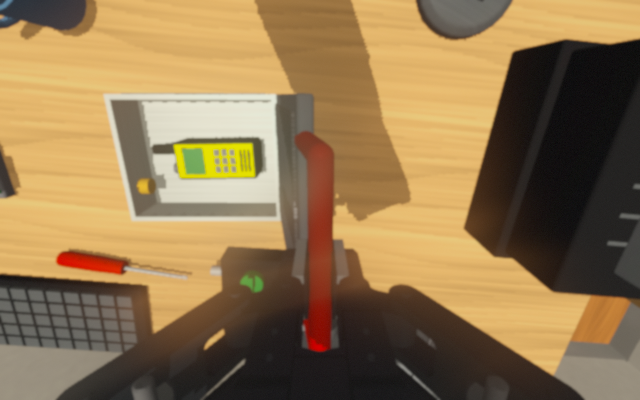

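```bash
python3 -m creep '{"xyz":[[0,0,0],[0,0,0],[0,0.04,0.01],[0,0.03,0.01],[0,0,0],[0,0,0],[0,0,0],[0,0,0],[0,0,0]],"twist":[[0,0,0],[0,0,0],[0.005,0,0],[0.005,0,0],[0,0,0],[0,0,0],[0,0,0],[0,0,0],[0,0,0]],"claw":[0.4,0.4,0.4,0.3,0.2,0.1,0,0,0]}' 35
python3 - <<'E'
from plan import *
Rh=toolR(-1.4745+np.pi/2,0)
plan(np.array([.5475,.300,.299]),Rh,4)
for n in("side","scene","wrist"): shot(n,n+"16")
crop("scene16",340,140,440,240,6,"c16");crop("side16",205,120,325,250,4,"d16")
E
```

```text
t: 16.6
tool_pos: [0.5486, 0.3011, 0.296]
tcp_rot: [-0.476, 0.477, 0.525, -0.52]
wrist_force: [-0.1, 0.2, 0.5]
grip_width: 0.0108
remaining mm [-1.1 -1.1  3. ] deg [ 0.37 -0.17  0.23] t 16.6 F [-0.1  0.2  0.5] w 0.0108
tool-frame shift (x10cm) [-0.01  -0.03   0.012]
xyz [[-0.002, -0.008, 0.003], [-0.002, -0.008, 0.003], [-0.003, -0.008, 0.003], [-0.003, -0.008, 0.003]]
twist [[0.002, -0.001, 0.001], [0.002, -0.001, 0.001], [0.002, -0.001, 0.001], [0.002, -0.001, 0.001]]
```

View pics/c16.png

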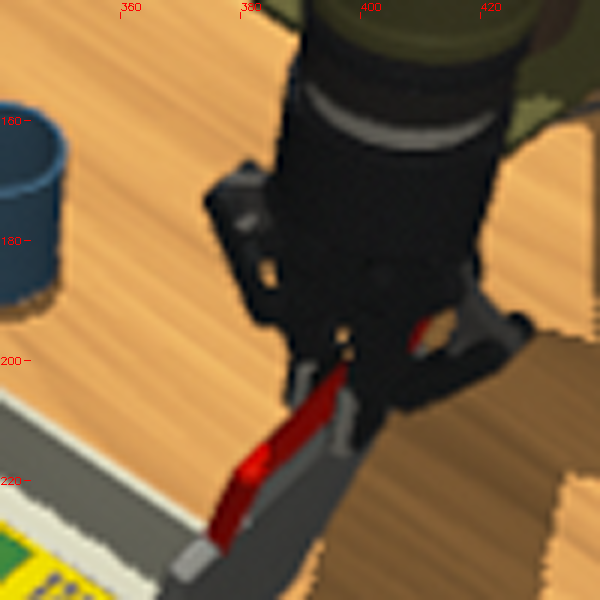

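View pics/d16.png

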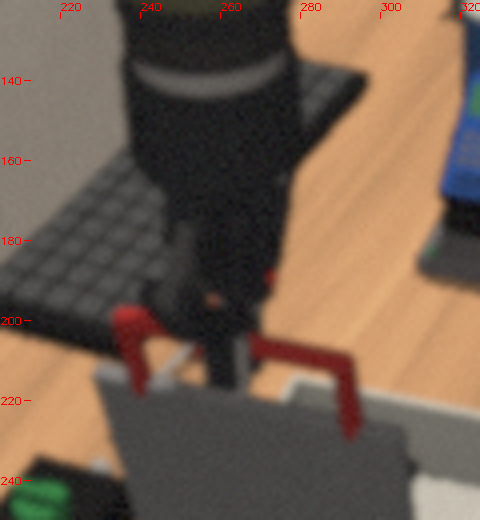

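```bash
cat > arc.py <<'E'
from plan import *
import sys
B=np.array([.56307,.14870,-1.47451]);M=R.from_euler('z',B[2]).as_matrix()
step=float(sys.argv[1]);N=int(sys.argv[2])
s=robot.get_state();Rc=R.from_quat(np.roll(s["tcp_rot"],-1))
H=np.array([B[0],B[1],0])+M@np.array([-.101,0,.062])
v=M.T@(s["tool_pos"]+[0,0,.004]-H)
th=np.arctan2(v[2],v[0])-np.arctan2(5,245);r=np.hypot(v[0],v[2])
Rh=toolR(B[2]+np.pi/2,0);e=np.degrees((Rc.inv()*R.from_matrix(Rh)).as_rotvec())
print("theta",round(th,3),"r",round(r*1000,1),"lat",round(v[1]*1000,1),"F",s["wrist_force"].round(1),"w",round(s["grip_width"],4),"t",s["t"],"rot err deg",e.round(2),"q",s["q"].round(2))
out=[];R0=.24505
a=th+np.arctan2(5,245);a0=a
for i in range(N):
    b=a-step/1000/R0
    rr=R0
    d=np.array([rr*(np.cos(b)-np.cos(a)),0,rr*(np.sin(b)-np.sin(a))])
    out.append((Rc.inv().apply(M@d)/.1).round(3).tolist());a=b
print("end theta",a-.0204);print(out)
E
python3 arc.py 12 12
```

```text
theta 1.766 r 243.6 lat 0.3 F [-0.9  0.3 -0.5] w 0.0106 t 16.75 rot err deg [ 0.37 -0.17  0.24] q [0.5  0.42 0.23 1.37 0.   0.41]
end theta 1.1783965780641006
[[-0.118, -0.023, -0.001], [-0.119, -0.017, -0.0], [-0.119, -0.012, -0.0], [-0.12, -0.006, -0.0], [-0.12, 0.0, -0.0], [-0.12, 0.006, -0.0], [-0.119, 0.012, -0.0], [-0.119, 0.018, -0.0], [-0.118, 0.023, -0.0], [-0.116, 0.029, -0.0], [-0.115, 0.035, -0.0], [-0.113, 0.04, -0.0]]
```

```bash
python3 -m creep '{"xyz":[[-0.08,-0.015,0],[-0.12,-0.015,0],[-0.12,-0.01,0],[-0.12,-0.005,0]],"twist":[[0,0,0],[0,0,0],[0,0,0],[0,0,0]],"claw":[0,0,0,0]}' 35; python3 arc.py 12 8
```

```text
t: 17.15
tool_pos: [0.5527, 0.2575, 0.302]
tcp_rot: [-0.476, 0.475, 0.528, -0.519]
wrist_force: [-0.1, 1.6, -0.7]
grip_width: 0.0106
theta 1.584 r 244.2 lat 0.1 F [-0.1  1.6 -0.7] w 0.0106 t 17.15 rot err deg [ 0.46 -0.    0.58] q [0.43 0.39 0.19 1.36 0.01 0.34]
end theta 1.1927455266519609
[[-0.12, -0.002, -0.0], [-0.12, 0.004, 0.0], [-0.12, 0.009, 0.0], [-0.119, 0.015, 0.0], [-0.118, 0.021, 0.0], [-0.117, 0.027, 0.0], [-0.116, 0.032, 0.0], [-0.114, 0.038, 0.0]]
```

```bash
python3 -m creep '{"xyz":[[-0.12,-0.002,0],[-0.12,0.004,0],[-0.12,0.009,0],[-0.119,0.015,0],[-0.118,0.021,0],[-0.117,0.027,0],[-0.116,0.032,0],[-0.114,0.038,0]],"twist":[[0.002,0,0.003],[0.002,0,0.003],[0.002,0,0.003],[0.002,0,0.003],[0.001,0,0.002],[0.001,0,0.002],[0,0,0],[0,0,0]],"claw":[0,0,0,0,0,0,0,0]}' 35; python3 arc.py 12 8
```

```text
t: 17.95
tool_pos: [0.5621, 0.1531, 0.2846]
tcp_rot: [0.476, -0.476, -0.521, 0.525]
wrist_force: [0.5, 3.7, -6.2]
grip_width: 0.0107
theta 1.148 r 246.3 lat -0.5 F [ 0.5  3.7 -6.2] w 0.0107 t 17.95 rot err deg [-0.17 -0.15 -0.25] q [ 0.27  0.35  0.09  1.31 -0.    0.17]
end theta 0.7560842330660954
[[-0.109, 0.05, -0.0], [-0.106, 0.055, -0.0], [-0.104, 0.061, -0.0], [-0.1, 0.066, -0.0], [-0.097, 0.07, -0.0], [-0.094, 0.075, -0.0], [-0.09, 0.08, -0.0], [-0.086, 0.084, -0.0]]
```

```bash
python3 -m creep '{"xyz":[[-0.108,0.053,0],[-0.105,0.058,0],[-0.102,0.063,0],[-0.1,0.067,0],[-0.097,0.071,0],[-0.094,0.075,0],[-0.09,0.08,0],[-0.086,0.084,0]],"twist":[[0,0,0],[0,0,0],[0,0,0],[0,0,0],[0,0,0],[0,0,0],[0,0,0],[0,0,0]],"claw":[0,0,0,0,0,0,0,0]}' 50; python3 arc.py 11 8
python3 - <<'E'
from h import *
for n in("side","scene"): shot(n,n+"17")
E
```

```text
t: 18.75
tool_pos: [0.5699, 0.0684, 0.2256]
tcp_rot: [0.476, -0.476, -0.522, 0.524]
wrist_force: [0.4, 3.6, -2.8]
grip_width: 0.0102
theta 0.725 r 247.1 lat -0.9 F [ 0.4  3.6 -2.8] w 0.0102 t 18.75 rot err deg [-0.11 -0.14 -0.15] q [ 0.12  0.36 -0.06  1.16 -0.    0.03]
end theta 0.3657442322135972
[[-0.073, 0.083, -0.0], [-0.069, 0.086, -0.0], [-0.065, 0.089, -0.0], [-0.061, 0.092, -0.0], [-0.057, 0.094, -0.0], [-0.052, 0.097, -0.0], [-0.048, 0.099, -0.0], [-0.043, 0.101, -0.0]]
```

View pics/scene17.png

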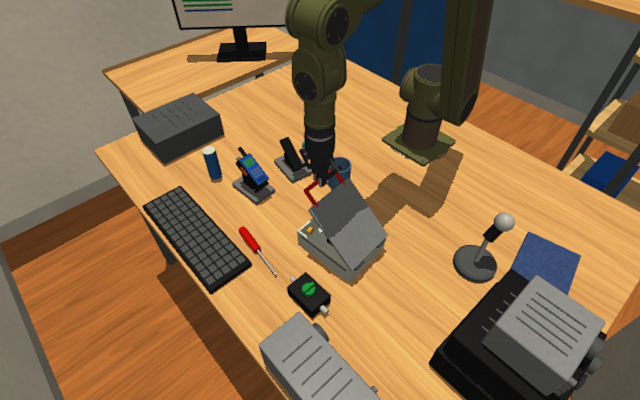

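```bash
python3 -m creep '{"xyz":[[-0.071,0.085,0],[-0.067,0.088,0],[-0.063,0.091,0],[-0.06,0.092,0],[-0.056,0.094,0],[-0.052,0.097,0],[-0.048,0.099,0],[-0.043,0.101,0]],"twist":[[0,0,0],[0,0,0],[0,0,0],[0,0,0],[0,0,0],[0,0,0],[0,0,0],[0,0,0]],"claw":[0,0,0,0,0,0,0,0]}' 50; python3 arc.py 8 8
```

```text
t: 19.65
tool_pos: [0.5743, 0.0199, 0.1453]
tcp_rot: [0.476, -0.476, -0.523, 0.524]
wrist_force: [-0.1, 5.5, -0.5]
grip_width: 0.01
theta 0.342 r 246.3 lat -1.2 F [-0.1  5.5 -0.5] w 0.01 t 19.65 rot err deg [-0.1  -0.11 -0.02] q [ 0.03  0.41 -0.2   0.97 -0.   -0.06]
end theta 0.0807067822920396
[[-0.027, 0.075, -0.0], [-0.025, 0.076, -0.0], [-0.022, 0.077, -0.0], [-0.02, 0.078, -0.0], [-0.017, 0.078, -0.0], [-0.015, 0.079, -0.0], [-0.012, 0.079, -0.0], [-0.009, 0.079, -0.0]]
```

```bash
python3 -m creep '{"xyz":[[-0.024,0.075,0],[-0.022,0.076,0],[-0.02,0.077,0],[-0.017,0.078,0],[-0.014,0.078,0],[-0.012,0.07,0]],"twist":[[0,0,0],[0,0,0],[0,0,0],[0,0,0],[0,0,0],[0,0,0]],"claw":[0,0,0,0,0,0]}' 50; python3 arc.py 5 6
```

```text
t: 20.25
tool_pos: [0.5754, 0.008, 0.0957]
tcp_rot: [0.476, -0.475, -0.523, 0.524]
wrist_force: [0.5, 4.0, 0.2]
grip_width: 0.01
theta 0.134 r 245.2 lat -1.2 F [0.5 4.  0.2] w 0.01 t 20.25 rot err deg [-0.1  -0.1  -0.02] q [ 0.01  0.45 -0.27  0.85 -0.   -0.08]
end theta 0.011479250745561775
[[-0.007, 0.049, -0.0], [-0.006, 0.05, -0.0], [-0.005, 0.05, -0.0], [-0.004, 0.05, -0.0], [-0.003, 0.05, -0.0], [-0.002, 0.05, -0.0]]
```

```bash
python3 -m creep '{"xyz":[[-0.006,0.049,0],[-0.005,0.05,0],[-0.004,0.05,0],[-0.003,0.04,0],[-0.003,0.04,0]],"twist":[[0,0,0],[0,0,0],[0,0,0],[0,0,0],[0,0,0]],"claw":[0,0,0,0,0]}' 50; python3 arc.py 3 3
python3 - <<'E'
from h import *
for n in("side","scene"): shot(n,n+"18")
crop("scene18",280,160,400,290,5,"c18");crop("side18",225,170,365,310,4,"d18")
E
```

```text
t: 20.75
tool_pos: [0.5756, 0.0062, 0.0708]
tcp_rot: [0.476, -0.475, -0.523, 0.523]
wrist_force: [-0.6, 2.9, 11.5]
grip_width: 0.01
theta 0.032 r 244.4 lat -1.2 F [-0.6  2.9 11.5] w 0.01 t 20.75 rot err deg [-0.09 -0.07  0.03] q [ 0.01  0.47 -0.3   0.79  0.   -0.08]
end theta -0.004651368889511315
[[-0.001, 0.03, -0.0], [-0.001, 0.03, -0.0], [-0.001, 0.03, -0.0]]
```

View pics/c18.png

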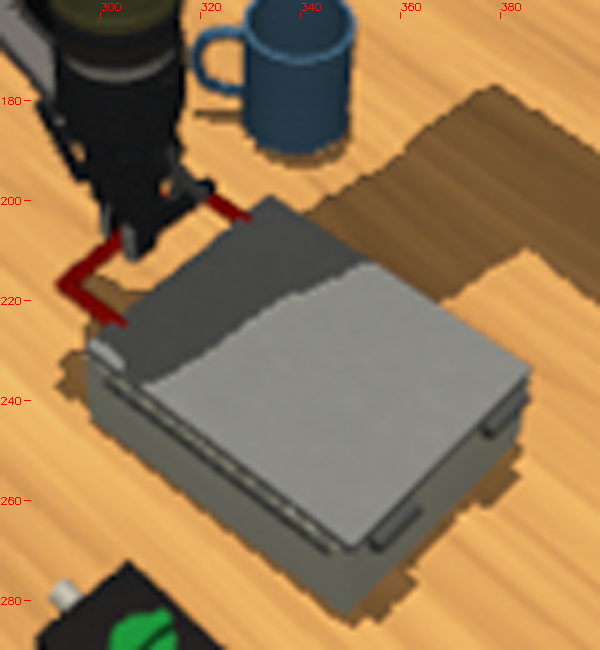

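View pics/d18.png

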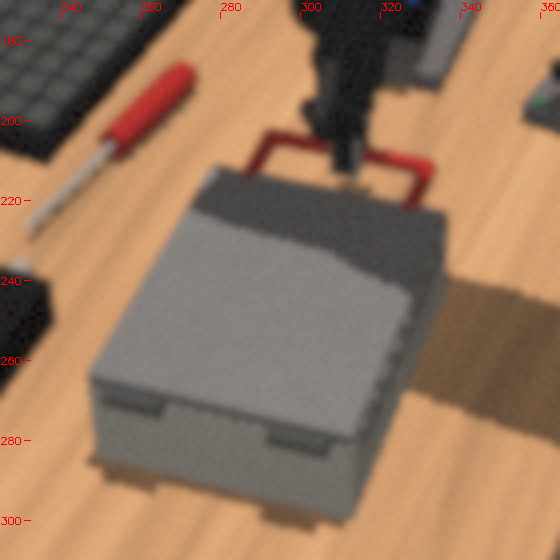

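```bash
python3 -m creep '{"xyz":[[0,0,0]],"twist":[[0,0,0]],"claw":[0]}' 50;python3 -m creep '{"xyz":[[0,0.015,0]],"twist":[[0,0,0]],"claw":[0]}' 50;python3 -m creep '{"xyz":[[0,0.015,0]],"twist":[[0,0,0]],"claw":[0]}' 50
```

```text
t: 20.95
tool_pos: [0.5756, 0.0061, 0.0706]
tcp_rot: [0.476, -0.475, -0.523, 0.524]
wrist_force: [1.1, 4.6, 1.3]
grip_width: 0.01
t: 21.05
tool_pos: [0.5757, 0.0061, 0.0704]
tcp_rot: [0.476, -0.475, -0.523, 0.524]
wrist_force: [-4.8, 5.6, 17.9]
grip_width: 0.0102
t: 21.15
tool_pos: [0.5757, 0.0061, 0.0705]
tcp_rot: [0.476, -0.476, -0.523, 0.524]
wrist_force: [-3.7, 4.3, 12.8]
grip_width: 0.0099
```

Run:
```python
from h import *
for n in("side","scene"): shot(n,n+"19")
B=np.array([.56307,.14870,-1.47451]);M=R.from_euler('z',B[2]).as_matrix()
def L(x,y,z,th): 
    return np.array([B[0],B[1],0])+M@np.array([-101+x*np.cos(th)-z*np.sin(th),y,62+x*np.sin(th)+z*np.cos(th)])/1000
for f in("scene19","side19"):
  for th in(0,.02,.04):
    print(f,th,[proj(f,L(x,y,z,th))[0].round(1).tolist() for x,y,z in[(245,55,5),(245,-55,5),(202,81,10),(202,-81,10),(0,81,10),(0,-81,10),(202,81,0)]])
crop("scene19",285,190,345,250,10,"c19",5);crop("side19",270,190,350,250,9,"d19",5)
```

```text
scene19 0 [[292.5, 216.7], [317.5, 196.5], [296.5, 228.4], [333.4, 197.7], [350.5, 268.9], [386.5, 232.7], [296.7, 230.5]]
scene19 0.02 [[292.5, 215.6], [317.6, 195.5], [296.5, 227.6], [333.5, 196.9], [350.5, 269.0], [386.5, 232.8], [296.6, 229.7]]
scene19 0.04 [[292.4, 214.6], [317.6, 194.5], [296.5, 226.8], [333.6, 196.1], [350.6, 269.0], [386.6, 232.8], [296.6, 228.8]]
side19 0 [[291.7, 203.8], [330.9, 211.5], [276.9, 210.1], [336.2, 222.1], [245.5, 263.0], [312.4, 278.6], [277.1, 213.1]]
side19 0.02 [[291.6, 202.4], [330.9, 210.1], [276.8, 209.0], [336.2, 220.9], [245.4, 263.1], [312.4, 278.7], [277.0, 211.9]]
side19 0.04 [[291.5, 201.0], [330.9, 208.7], [276.7, 207.9], [336.2, 219.8], [245.4, 263.2], [312.3, 278.8], [276.9, 210.7]]
```

View pics/c19.png

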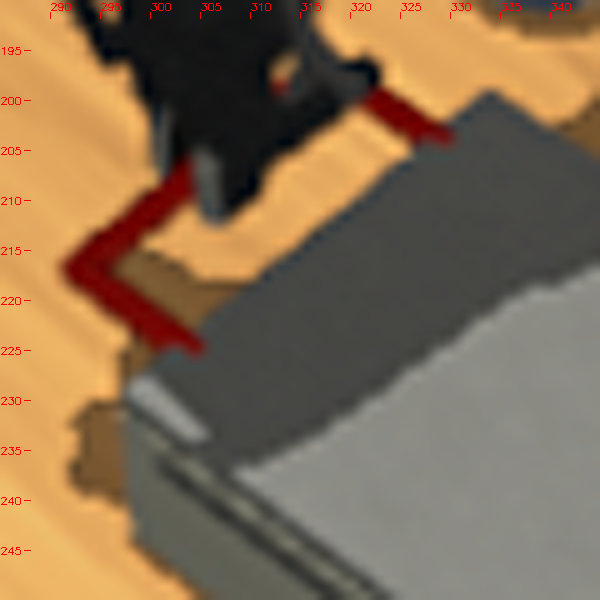

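View pics/d19.png

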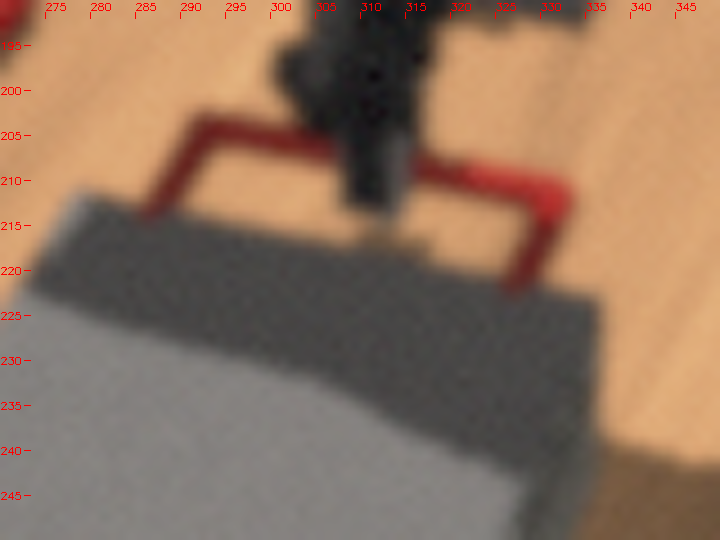

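```bash
python3 -m creep '{"xyz":[[0,0,0],[0,0,0],[0,0,0],[0,0,0],[0,0,0],[0,-0.05,0],[0,-0.1,0],[0,-0.2,0],[0,-0.3,0],[0,-0.3,0],[0,-0.3,0],[0,0,0]],"twist":[[0,0,0],[0,0,0],[0,0,0],[0,0,0],[0,0,0],[0,0,0],[0,0,0],[0,0,0],[0,0,0],[0,0,0],[0,0,0],[0,0,0]],"claw":[0.15,0.25,0.3,0.3,0.3,0.3,0.3,0.3,0.3,0.3,0.3,0.3]}' 20
python3 - <<'E'
from h import *
for n in("side","scene","wrist"): shot(n,n+"20")
crop("scene20",285,190,345,250,10,"c20",5)
E
```

```text
t: 22.45
tool_pos: [0.5748, 0.0025, 0.2029]
tcp_rot: [0.474, -0.479, -0.519, 0.526]
wrist_force: [-0.2, -0.4, 0.1]
grip_width: 0.0256
```

View pics/scene20.png

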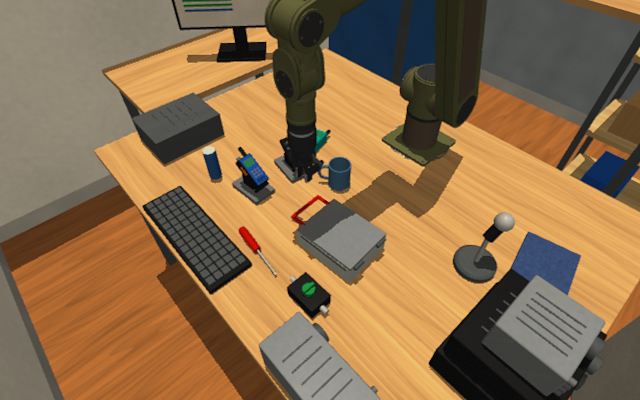

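View pics/side20.png

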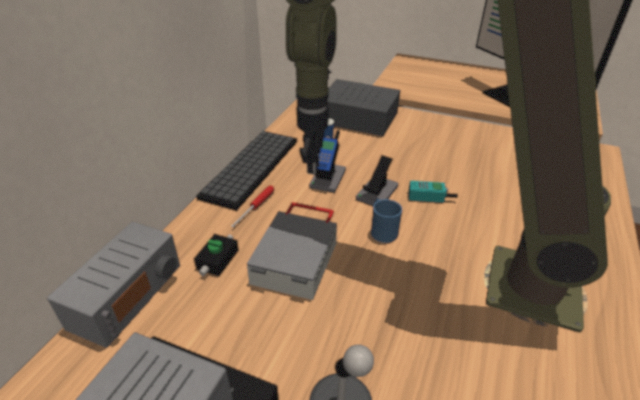

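View pics/c20.png

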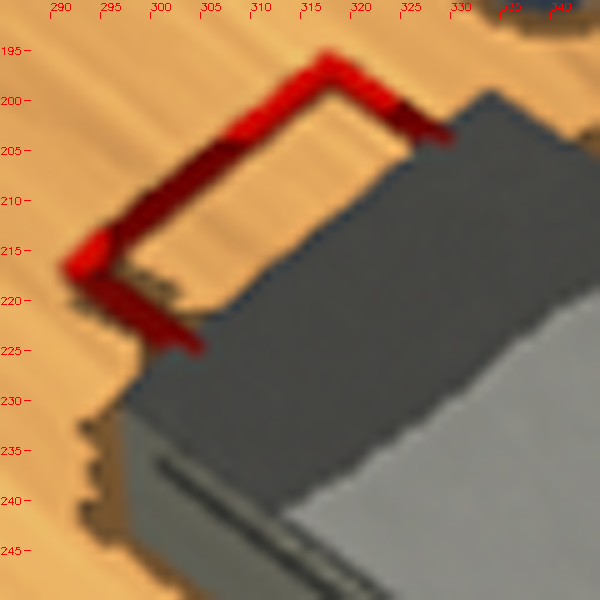

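The bar ends, at scene (292,216.5) and (317,196.5), match the shut model of (292.5,216.7) and (317.5,196.5). The gripper is well clear and nothing else has moved, so I am handing in.

```bash
python3 -c "
from workcell import robot
s=robot.get_state();print(s['wrist_force'],abs(s['qd']).max())
print(robot.hand_in())"
```

```text
[ 0.33780939 -0.68616683 -0.16645852] 0.02948947668581255
the job is handed in; nothing more can be done
None
```

The yellow radio is on its back on the pad with its antenna towards the brass connector, and the lid is fully shut. I handed in at about 22.5 s.

- **Radio:** I gripped its sides square to its face, lifted it off the cradle and lowered it until it touched the pad (16 N at the wrist), then released it. It sits about 2 mm off centre towards the hinge and about 1 mm to one side. I left that as it was.
- **First touch:** The first contact was slightly rolled and read 25 N at the wrist. I lifted about 1 mm, levelled the radio and set it down again before letting go.
- **Lid:** I held the red bar with the tool pointing down the whole way from about 1.77 rad to shut, so the lid never fell. The bar slid a few millimetres in the fingers, so the last angle from the arm's position read about 0.03 rad. Both cameras put the bar ends within about 1 px of the fully shut position, and the tool went no lower when pressed lightly.
- **Last checks:** After I let go and backed away, the scene view still matched the shut position. The wrist force was near zero with the gripper clear. By eye, the blue handheld, the mug and the other items were where they started.

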